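# Stage a cone and hold the weld-bay gate open

### The job

The welder is about to carry the next cone into the weld bay: stand the loose reducer cone upright, wide end down, centred on the raised copper pad of the stand, and let go of it. Then unlock the bay's gate by squeezing its catches fully home between the fingers, first the yellow tab against its lug, then the red one, swing the gate towards you past its detent and open to at least 75 degrees, and finish while still holding it there against its closing spring, with the cone still on its pad. Leave the spray can, spanner and brass plug alone.

Things in the scene. Friction and masses are not known exactly. Their poses are not given: they have to be found in the camera images.
- cone_center (a point): Centre (40 mm above its underside) of the loose aluminium reducer cone, 80 mm tall, about 160 g, standing wide end down: foot 48 mm diameter for its lowest 10 mm, tapering to a straight neck 34 mm in diameter from 34 mm up to the top; open at the top, flat closed underside. Its z axis points up along the cone. Grip it by the neck.
- cone: The same loose reducer cone; origin at the centre of its underside.
- stand_top (a point): Centre of the top face of the raised stand's round copper pad: 40 mm in diameter, its top 70 mm above the bench, on a thin post with an 84 mm dark round foot. Fixed. The cone is to stand here. The stand is on the left or the right of the bay and the cone on the other side.
- bay: Fixed low grey weld bay, 0.21 m deep, 0.36 m wide. Origin at bench height under the middle of its gate; x points into the bay (away from the robot), y to the left along the front. The gate fills the front from y = +80 mm (hinge) to -80 mm; right of it a dark shelf, top 106 mm above the bench, carries both catches and a steel bolt bar (top 116 mm). A bigger fixed cone lies inside.
- gate (a joint): Opening angle in rad: 0 shut, grows as the free end swings towards the robot (clockwise from above, hinge at its left end), stop at 1.5. A damped spring closes it (0.08 N m shut, 0.45 N m at 1.5). A ball detent at about 0.75 adds a hump (in all up to 1 N m, 8 N at the post); let go beyond it, the gate sinks back to rest at about 0.9. It is locked until the red bolt is drawn.
- gate_hinge (a point): Point on the gate's vertical hinge axis, at the same height as gate_grip (155 mm above the bench). Fixed to the bay.
- gate_grip (a point): Point on the axis of the gate's upright round orange post, 16 mm in diameter, 107 to 185 mm above the bench; the point lies at 155 mm, 125 mm from the hinge axis, and moves with the gate. The gate is a yellow frame with an amber pane, 12 mm thick, 20 to 107 mm above the bench; a steel keeper at its free end reaches up to 128 mm.
- first (a joint): Slide of the first (yellow) catch in m: 0 locked, grows as the yellow tab is squeezed towards its lug (bay +x), stop at 0.016. Stays where it is left (about 2 N friction). While locked its pin blocks the red bolt.
- first_tab (a point): Yellow tab of the first catch, upright block 10 mm (along bay x, the squeeze direction) by 22 mm (bay y) by 46 mm tall; this point at its centre, 139 mm above the bench (116 to 162 mm). Slides towards its lug.
- first_lug (a point): Fixed dark steel lug of the first catch, 10 mm (along bay x) by 34 mm (bay y), its top at 162 mm; this point lies level with the tab's centre and 30 mm further along bay +x than the locked tab's centre (14 mm when squeezed home). Outer faces of tab and lug are 40 mm apart when locked, 24 mm when home.
- second (a joint): Slide of the second (red) catch in m: 0 bolted, grows as the red tab is squeezed towards its lug (bay -y), stop at 0.016; the bolt lets the gate go at about 0.014. Stays where it is left (about 3 N friction). Blocked at about 0.001 until the yellow catch is home.
- second_tab (a point): Red tab of the second catch, upright block 10 mm (along bay y, the squeeze direction) by 22 mm (bay x) by 46 mm tall; this point at its centre, 139 mm above the bench (116 to 162 mm). It slides with the bolt towards its lug.
- second_lug (a point): Fixed dark steel lug of the second catch, 10 mm (along bay y) by 34 mm (bay x), top at 162 mm; this point lies level with the tab's centre and 30 mm further along bay -y than the bolted tab's centre (14 mm when squeezed home). Outer faces 40 mm apart when bolted, 24 mm when home.
- spray: Bystander: blue-banded spray can, 52 mm in diameter, 130 mm tall, standing; origin at the centre of its underside.
- spanner: Bystander: flat steel spanner 150 mm long, lying on the bench; origin under its middle.
- plug: Bystander: brass purge plug, 52 mm foot, 40 mm tall; origin at the centre of its underside.

How it is judged:
By the outcome, as a careful person would: the job done as asked, in the order asked, and still so for the second after the job is handed in, while the arm keeps its last pose, push and grip.
It also fails if it takes over 72 s, if anything falls off the work surface, if the arm or the gripper's body presses on something with over 40 N, if the wrist force passes 120 N, or if a joint passes its speed limit or range.

### The arm

A 6-joint arm with a two-finger parallel gripper is mounted at the origin on the work surface. World frame = base frame: x ahead of the robot, y to its left, z up, the work surface at z = 0. Lengths are in mm, angles in rad, forces in N, time in s.
With the tool pointing down it reaches from about 325 to 850 mm from the base axis. Payload 4.4 kg.
Tool frame: the origin (TCP) lies midway between the tips of the shut fingers; the grasp point (between the pads) lies 19 mm behind it; z points along the fingers, y is the direction in which the jaws open and shut (so a half turn about z gives the same grasp; the last joint's range is limited). The gripper opens to 94 mm and grips with 3 to 60 N. Pads are 16 mm wide; open, the fingers measure 119 mm over their backs; the gripper's body (75 mm by 177 mm) begins 78 mm behind the grasp point.
Start: joints at [-1.369, 0.207, 1.542, -0, 1.393, -0.15], TCP at [198.666, -539.591, 167.847] pointing down, gripper open.
Joint ranges: [-2.73, 2.73], [-0.86, 2.22], [0.23, 2.46], [-1.11, 4.25], [0.08, 2.63], [-2.82, 2.82]. Speed limits (rad/s): [2.79, 2.79, 3.14, 3.14, 3.14, 3.14].

### API

Orientations are given as a rotation vector (axis times angle).
In Python, from cell import get_obs, camera, get_calibration, sign_off, spot_in, tip_of gives the robot as it stands. The module is installed in compiled form; this text tells all that it offers.
- The arm moves only by the tool carry_out, never from a script. Its arguments are lists of equal length, an entry for each row: "slide": the shift along the tool's x, y, z in mm, a list of three; "angular": the turn, a rotation vector about the tool's x, y, z in rad, a list of three. A call has 1 to 8 rows; each row is the pose to reach, as a shift and turn from the pose commanded when the call began, along the tool's axes at that moment; what a row does not reach only later rows make up. A row lasts 1/10 s, in which the tool goes at most 50 mm and 8.59 degrees, less where a joint would pass 70% of its speed; a pose out of reach is approached as far as the arm can. A call with a gripper value outside its range is refused whole. "jaw" is the opening, from 0 (shut) to 1 (fully open), set as the call begins (left out, the last holds). The fingers move at their own pace and stop on an object; "squeeze" is the grip in N (left out, the last holds). Time passes only in rows, so rows that repeat a pose let the fingers close. It gives the time, the measured TCP pose, the force and the opening at its end, in the units of the state.
- get_obs(): the state, without advancing time (a new reading comes with each control period).
- camera(name): name is "scene" or "top" or "wrist"; returns the picture (420x560x3 uint8, red, green, blue); there is no depth.
- get_calibration(name): a dict with "vertical_fov" (degrees; the focal length in pixels is half the picture's height over the tangent of half this angle, whatever the lens; pixels are square), "cx", "cy" (the principal point, pixels), "cam_to_world" (4x4, takes a point from camera to world coordinates); the wrist camera has in their place "T_tool_cam" (4x4, takes a point from camera to tool coordinates, whose origin is the TCP and whose axes are the flange's). Camera axes: x right, y down, z forward; pixel columns grow to the right and rows downward; lengths in mm; the calibration is good to about 2 mm. A picture is of the moment at which its call begins: read the wrist's pose just before it. get_calibration takes no time and is no camera call.
- sign_off(): hands the job in, once; it reports no verdict.
Trained networks look in the newest picture that a camera, given by its name, has taken for a name from the list of things; names that differ only in an ending like _2 or _b are one class to them, and where a whole thing is asked for, a point or a joint stands for the part that bears it (a point fixed in the world has none). Each returns a list of dicts, best first, with "confidence" (0 to 1); they miss things now and then, are a little off and sometimes report something else, mostly with a low value. They report only what shows in the picture. A call takes as long as a camera call.
- spot_in(camera, target): "position" ([x, y, z] in mm, in world coordinates, good to about 4 mm: the middle of the surface that is visible of it).
- tip_of(camera, target): "position" ([x, y, z] in mm, in world coordinates, good to about 4 mm: a listed point, or the origin of a listed thing).
The state is a dict: "time_s": time; "q": joint angles; "dq": joint speeds; "tau": joint torques, N m; "eef_pos": TCP position; "tool_rot": TCP orientation; "contact_force": force on the tool from outside, world axes, zero at the start; "moment": the same for the moment, N m; "gripper_width": finger opening in mm.
Only numpy, scipy, OpenCV 4.12 (cv2) and the standard library are available. Lean on these libraries where they do the work, as an engineer would, in place of code of your own. Each camera call takes 0.05 s, during which the arm holds its last target.

## Working session

There is one attempt and no reset: what is moved stays moved. The work goes in short steps, Python scripts to look and compute and a tool call to move; the robot and the scene stay as the last step left them, time stands still between calls to the robot, and variables do not carry over. Pictures are saved under pics/ and viewed, and the job is handed in when it is done.

Besides the shell and the picture viewer there is one more tool, called after "Call:" by a JSON object that holds its "method" and its "body", one argument or row to a line. carry_out: Moves the arm, as the interface text tells. Its arguments: {"type":"object","properties":{"slide":{"type":"array"},"angular":{"type":"array"},"jaw":{"type":"number"},"squeeze":{"type":"number"}},"required":["slide","angular"]}

```bash
mkdir -p pics; cat > h.py <<'E'
import numpy as np, cv2
from cell import *
def snap(n,f):
    im=camera(n); cv2.imwrite('pics/'+f,im[:,:,::-1]); return im
E
python3 - <<'E'
from h import *
o=get_obs(); print(o)
for n in ['scene','top']:
    snap(n,n+'0.png'); c=get_calibration(n); print(n,c['vertical_fov'],np.round(c['cam_to_world'],3).tolist())
    for t in ['cone_center','stand_top','bay','gate_hinge','gate_grip','first_tab','first_lug','second_tab','second_lug','spray','spanner','plug']:
        r=tip_of(n,t); print(t,[(np.round(d['position'],0).tolist(),round(d['confidence'],2)) for d in r[:2]])
print(get_obs()['time_s'])
E
```

```text
{'time_s': 0.0, 'q': array([-1.36847133e+00,  2.07442120e-01,  1.54294678e+00,  1.90003852e-05,
        1.39348511e+00, -1.50466741e-01]), 'dq': array([-0.00074549,  0.00077314,  0.00057238, -0.00133486, -0.00165599,
        0.00096059]), 'tau': array([ 1.78514579e-04, -3.70882165e+01, -2.81411648e+01,  6.98679336e-02,
        3.61618004e-02, -1.62072365e-04]), 'eef_pos': array([ 198.50657434, -538.699799  ,  166.68175832]), 'tool_rot': array([-3.09059839e+00, -5.50889079e-01,  6.34997081e-05]), 'contact_force': array([ 0.76401179, -0.47705835, -0.46742125]), 'moment': array([-0.00426699,  0.01086725, -0.06884582]), 'gripper_width': 94.10060356314287}
scene 42.95060787170783 [[0.581, 0.646, -0.495, 1319.148], [0.814, -0.46, 0.355, -539.253], [0.002, -0.609, -0.793, 1344.0], [0.0, 0.0, 0.0, 1.0]]
cone_center [([451.0, 372.0, 38.0], 0.67)]
stand_top [([450.0, -355.0, 72.0], 0.79)]
bay [([617.0, 46.0, 4.0], 0.68), ([451.0, -354.0, 73.0], 0.47)]
gate_hinge [([619.0, 127.0, 152.0], 0.85)]
gate_grip [([613.0, -3.0, 154.0], 0.68)]
first_tab [([594.0, -172.0, 142.0], 0.53)]
first_lug [([624.
[... 312 characters left out ...]
0.015, -0.987, 0.159, 358.424], [-1.0, 0.015, -0.004, 11.788], [0.002, -0.159, -0.987, 1428.146], [0.0, 0.0, 0.0, 1.0]]
cone_center [([451.0, 376.0, 36.0], 0.63)]
stand_top [([455.0, -355.0, 67.0], 0.72)]
bay [([608.0, 46.0, 1.0], 0.86)]
gate_hinge [([618.0, 120.0, 153.0], 0.86)]
gate_grip [([612.0, 1.0, 154.0], 0.76)]
first_tab [([592.0, -170.0, 139.0], 0.67), ([612.0, -0.0, 152.0], 0.23)]
first_lug [([622.0, -170.0, 139.0], 0.57)]
second_tab [([609.0, -65.0, 137.0], 0.7)]
second_lug [([604.0, -89.0, 139.0], 0.78), ([620.0, -173.0, 141.0], 0.71)]
spray [([690.0, 397.0, 0.0], 0.62)]
spanner [([446.0, -112.0, 3.0], 0.79)]
plug [([691.0, -386.0, -2.0], 0.61), ([616.0, 123.0, 153.0], 0.53)]
1.3
```

View pics/scene0.png

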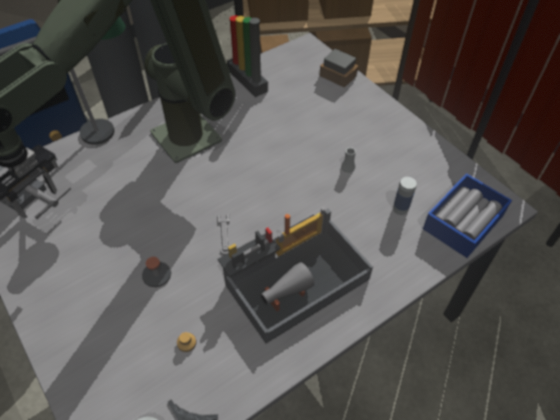

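View pics/top0.png

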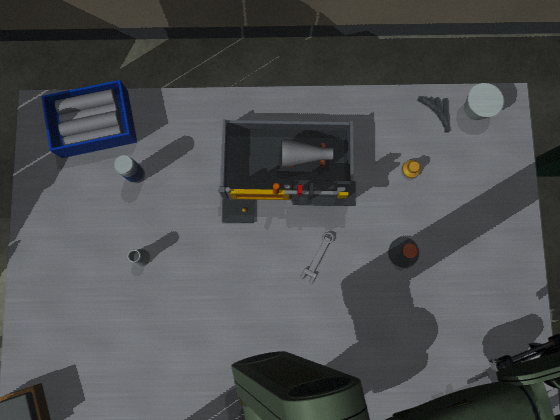

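The cone is on the left at about (451, 374) and the stand on the right at (452, −355). In the top picture the bay is in the middle (px 290,165), with the post at (276,188), the red tab at (300,188) and the yellow tab at (343,195). I'll write a helper for the move arithmetic.

```bash
cat > plan.py <<'E'
import numpy as np
from scipy.spatial.transform import Rotation as Ro
def yaw2R(y): return np.array([[np.cos(y),np.sin(y),0],[np.sin(y),-np.cos(y),0],[0,0,-1.]])
def plan(p,y,wps,n=8):
    """from commanded (p,yaw) interpolate through wps [(p,yaw)]; 48mm/8deg rows; print rel. rows & pose reached"""
    p0=np.array(p,float);R=yaw2R(y);pts=[];c=p0.copy();cy=y
    for w,wy in wps:
        w=np.array(w,float);k=int(max(1,np.ceil(np.linalg.norm(w-c)/48),np.ceil(abs(wy-cy)/0.14)))
        for i in range(1,k+1): pts.append((c+(w-c)*i/k,cy+(wy-cy)*i/k))
        c,cy=w,wy
    for s in range(0,len(pts),n):
        ch=pts[s:s+n]
        print('slide',[[round(float(v)) for v in R.T@(q-p0)] for q,_ in ch])
        print('ang',[[0,0,round(-(yy-y),2)] for _,yy in ch])
        d=[round(float(v)) for v in R.T@(ch[-1][0]-p0)]
        p0=p0+R@np.array(d,float); y=y+round(ch[-1][1]-y,2);R=yaw2R(y)
        print('  ->',p0.round(1).tolist(),round(y,4))
E
python3 -c "
from plan import *
plan([198.67,-539.59,167.85],.3529,[((380,-250,230),.353),((400,50,230),.353),((451,374,230),.353)])"
```

```text
slide [[34, -26, -8], [68, -52, -16], [101, -78, -23], [135, -105, -31], [169, -131, -39], [203, -157, -47], [236, -183, -54], [270, -209, -62]]
ang [[0, 0, -0.0], [0, 0, -0.0], [0, 0, -0.0], [0, 0, -0.0], [0, 0, -0.0], [0, 0, -0.0], [0, 0, -0.0], [0, 0, -0.0]]
  -> [379.8, -250.2, 229.8] 0.3529
slide [[18, -39, 0], [35, -79, 0], [53, -118, 0], [70, -157, 0], [88, -196, 0], [105, -235, 0], [123, -275, 0], [146, -316, 0]]
ang [[0, 0, -0.0], [0, 0, -0.0], [0, 0, -0.0], [0, 0, -0.0], [0, 0, -0.0], [0, 0, -0.0], [0, 0, -0.0], [0, 0, -0.0]]
  -> [407.6, 96.8, 229.8] 0.3529
slide [[22, -41, 0], [45, -81, 0], [68, -122, 0], [91, -163, 0], [114, -204, 0], [137, -245, 0]]
ang [[0, 0, -0.0], [0, 0, -0.0], [0, 0, -0.0], [0, 0, -0.0], [0, 0, -0.0], [0, 0, -0.0]]
  -> [451.5, 374.1, 229.8] 0.3529
```

Call:
{"method": "carry_out", "body": {
  "slide": [
    [34,-26,-8],
    [68,-52,-16],
    [101,-78,-23],
    [135,-105,-31],
    [169,-131,-39],
    [203,-157,-47],
    [236,-183,-54],
    [270,-209,-62]
  ],
  "angular": [
    [0,0,0],
    [0,0,0],
    [0,0,0],
    [0,0,0],
    [0,0,0],
    [0,0,0],
    [0,0,0],
    [0,0,0]
  ]
}}

```text
time_s: 2.1
eef_pos: [380.4, -248.6, 230.3]
tool_rot: [3.092, 0.551, 0.001]
contact_force: [0.3, -0.0, -0.6]
gripper_width: 93.9
```

Call:
{"method": "carry_out", "body": {
  "slide": [
    [18,-39,0],
    [35,-79,0],
    [53,-118,0],
    [70,-157,0],
    [88,-196,0],
    [105,-235,0],
    [123,-275,0],
    [146,-316,0]
  ],
  "angular": [
    [0,0,0],
    [0,0,0],
    [0,0,0],
    [0,0,0],
    [0,0,0],
    [0,0,0],
    [0,0,0],
    [0,0,0]
  ]
}}

```text
time_s: 2.9
eef_pos: [407.4, 98.4, 230.3]
tool_rot: [3.093, 0.55, 0.002]
contact_force: [1.1, 0.0, -0.7]
gripper_width: 94.1
```

Call:
{"method": "carry_out", "body": {
  "slide": [
    [22,-41,0],
    [45,-81,0],
    [68,-122,0],
    [91,-163,0],
    [114,-204,0],
    [137,-245,0],
    [137,-245,0],
    [137,-245,0]
  ],
  "angular": [
    [0,0,0],
    [0,0,0],
    [0,0,0],
    [0,0,0],
    [0,0,0],
    [0,0,0],
    [0,0,0],
    [0,0,0]
  ]
}}

```text
time_s: 3.7
eef_pos: [451.0, 374.4, 229.1]
tool_rot: [3.091, 0.554, -0.002]
contact_force: [0.5, -0.4, -0.3]
gripper_width: 93.8
```

```bash
python3 - <<'E'
from h import *
o=get_obs(); print(o['time_s'],o['eef_pos'],o['tool_rot'],o['contact_force'],o['q'])
snap('wrist','w1.png'); print(get_calibration('wrist'))
for t in ['cone_center','cone']: print([(d['position'],d['confidence']) for d in tip_of('wrist',t)])
snap('top','top1.png')
for t in ['cone_center','stand_top','gate_hinge','gate_grip','first_tab','first_lug','second_tab','second_lug']:
  r=tip_of('top',t); print(t,[(np.round(d['position'],0).tolist(),round(d['confidence'],2)) for d in r[:2]])
E
```

```text
3.7 [451.04629788 374.434736   229.06788584] [ 3.09117328e+00  5.54054009e-01 -2.24744049e-03] [ 0.52209881 -0.40643891 -0.31228698] [ 5.45643301e-01  1.91778901e-01  1.43287160e+00 -5.65324271e-04
  1.51869419e+00  1.76176113e+00]
{'vertical_fov': 61.186212213625794, 'cx': 277.91872993769823, 'cy': 207.8409929384016, 'T_tool_cam': array([[ 1.09524717e-03, -9.68765625e-01, -2.47975732e-01,
         7.14268682e+01],
       [ 9.99998954e-01,  8.26811165e-04,  1.18664753e-03,
        -3.84466908e-01],
       [-9.44554231e-04, -2.47976772e-01,  9.68765518e-01,
        -2.16407458e+02],
       [ 0.00000000e+00,  0.00000000e+00,  0.00000000e+00,
         1.00000000e+00]])}
[([452.8, 371.5, 40.6], 0.98)]
[([455.0, 377.0, -1.7], 0.86), ([454.8, 372.6, 38.6], 0.24)]
cone_center [([449.0, 376.0, 39.0], 0.7)]
stand_top [([457.0, -351.0, 68.0], 0.9), ([588.0, -171.0, 138.0], 0.57)]
gate_hinge [([618.0, 122.0, 154.0], 0.73), ([624.0, -175.0, 140.0], 0.7)]
gate_grip [([612.0, -2.0, 156.0], 0.56)]
first_tab [([592.0, -170.0, 139.0], 0.66)]
first_lug [([621.0, -171.0, 140.0], 0.81), ([606.0, -63.0, 137.0], 0.26)]
second_tab [([609.0, -62.0, 139.0], 0.46)]
second_lug [([605.0, -91.0, 139.0], 0.95)]
```

View pics/w1.png

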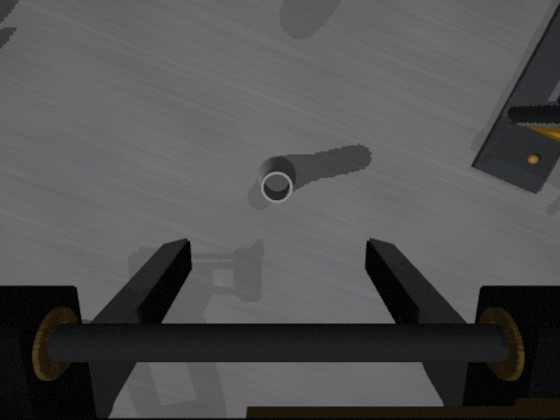

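The wrist picture shows the cone upright: its open rim is centred near px (277,187) with the foot behind it. I'll project the rim centre at z=80.

```bash
cat >> h.py <<'E'
from scipy.spatial.transform import Rotation as Ro
def wpix(u,v,z,pos,rv):
    c=get_calibration('wrist');T=c['T_tool_cam'];f=210/np.tan(np.radians(c['vertical_fov']/2))
    R=Ro.from_rotvec(rv).as_matrix()
    o=np.array(pos)+R@T[:3,3];d=R@T[:3,:3]@np.array([(u-c['cx'])/f,(v-c['cy'])/f,1])
    return o+d*(z-o[2])/d[2]
def tpix(n,u,v,z):
    c=get_calibration(n);T=np.array(c['cam_to_world']);f=210/np.tan(np.radians(c['vertical_fov']/2))
    o=T[:3,3];d=T[:3,:3]@np.array([(u-c['cx'])/f,(v-c['cy'])/f,1])
    return o+d*(z-o[2])/d[2]
E
python3 - <<'E'
from h import *
im=cv2.imread('pics/w1.png'); cv2.imwrite('pics/w1c.png',cv2.resize(im[140:230,220:340],None,fx=6,fy=6))
print(wpix(277,187,80,[451.2,374.2,229.5],[3.0925,.5517,0]))
E
```

```text
[451.17069956 375.13130612  80.        ]
```

View pics/w1c.png

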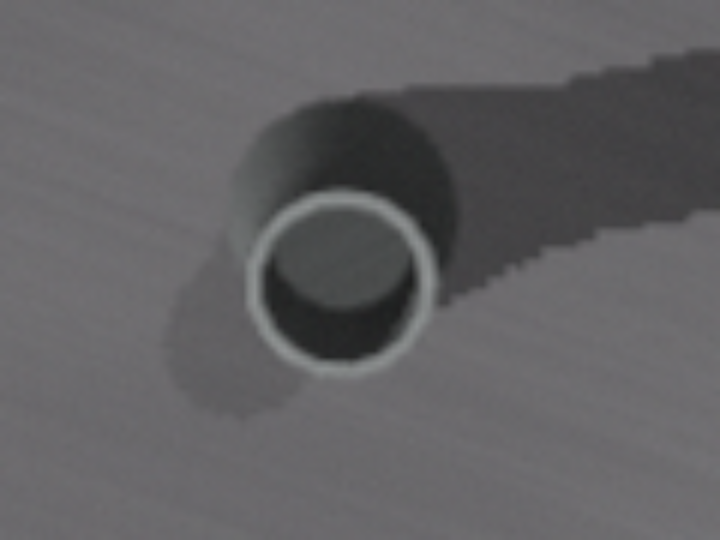

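The enlarged crop puts the rim centre at px (277.2,187.2), so the cone is at (451.2, 375.1). I'll descend onto the neck.

Call:
{"method": "carry_out", "body": {
  "slide": [
    [0,-1,48],
    [0,-1,94],
    [0,-1,140],
    [0,-1,170],
    [0,-1,188],
    [0,-1,188],
    [0,-1,188]
  ],
  "angular": [
    [0,0,0],
    [0,0,0],
    [0,0,0],
    [0,0,0],
    [0,0,0],
    [0,0,0],
    [0,0,0]
  ]
}}

```text
time_s: 5.0
eef_pos: [451.5, 375.2, 42.2]
tool_rot: [-3.093, -0.551, -0.0]
contact_force: [0.7, -0.0, 0.2]
gripper_width: 94.0
```

Call:
{"method": "carry_out", "body": {
  "slide": [
    [0,0,0],
    [0,0,0],
    [0,0,0],
    [0,0,0],
    [0,0,0],
    [0,0,0],
    [0,0,0]
  ],
  "angular": [
    [0,0,0],
    [0,0,0],
    [0,0,0],
    [0,0,0],
    [0,0,0],
    [0,0,0],
    [0,0,0]
  ],
  "jaw": 0.2,
  "squeeze": 20
}}

```text
time_s: 5.7
eef_pos: [451.1, 375.0, 41.8]
tool_rot: [3.093, 0.551, -0.0]
contact_force: [0.4, 0.6, 1.2]
gripper_width: 40.9
```

Call:
{"method": "carry_out", "body": {
  "slide": [
    [0,0,0],
    [0,0,0],
    [0,0,0],
    [0,0,0]
  ],
  "angular": [
    [0,0,0],
    [0,0,0],
    [0,0,0],
    [0,0,0]
  ],
  "jaw": 0.2
}}

```text
time_s: 6.1
eef_pos: [451.1, 375.1, 41.8]
tool_rot: [-3.093, -0.551, 0.0]
contact_force: [0.6, 0.1, 0.9]
gripper_width: 18.9
```

```bash
python3 -c "
from plan import *
plan([451.5,375.1,41.8],.3529,[((451.5,375.1,220),.353),((400,50,240),.353),((400,-50,240),.353),((452,-340,240),.353)])"
```

```text
slide [[0, 0, -45], [0, 0, -89], [0, 0, -134], [0, 0, -178], [-23, 41, -181], [-46, 82, -184], [-69, 123, -187], [-92, 164, -190]]
ang [[0, 0, -0.0], [0, 0, -0.0], [0, 0, -0.0], [0, 0, -0.0], [0, 0, -0.0], [0, 0, -0.0], [0, 0, -0.0], [0, 0, -0.0]]
  -> [421.9, 189.4, 231.8] 0.3529
slide [[-23, 41, -2], [-46, 82, -5], [-69, 123, -8], [-80, 155, -8], [-92, 186, -8], [-103, 217, -8], [-111, 259, -8], [-118, 300, -8]]
ang [[0, 0, -0.0], [0, 0, -0.0], [0, 0, -0.0], [0, 0, -0.0], [0, 0, -0.0], [0, 0, -0.0], [0, 0, -0.0], [0, 0, -0.0]]
  -> [414.8, -132.9, 239.8] 0.3529
slide [[-7, 41, 0], [-15, 83, 0], [-22, 124, 0], [-29, 166, 0], [-37, 207, 0]]
ang [[0, 0, -0.0], [0, 0, -0.0], [0, 0, -0.0], [0, 0, -0.0], [0, 0, -0.0]]
  -> [451.6, -339.9, 239.8] 0.3529
```

The opening is 18.9 mm on a 34 mm neck, so the fingers missed it. I'll look before moving.

```bash
python3 - <<'E'
from h import *
a=snap('wrist','w2.png'); b=snap('scene','s2.png'); t=snap('top','t2.png')
print(get_obs()['eef_pos'],get_obs()['gripper_width'])
cv2.imwrite('pics/s2c.png',cv2.resize(b[100:230,280:440,::-1],None,fx=4,fy=4))
E
```

```text
[450.95915342 374.92489777  41.57599559] 18.71412991020177
```

View pics/w2.png

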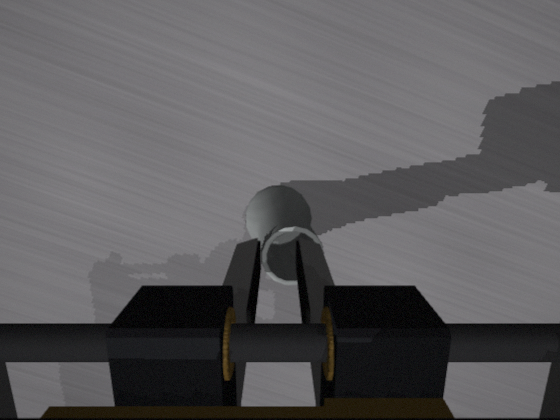

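View pics/s2c.png

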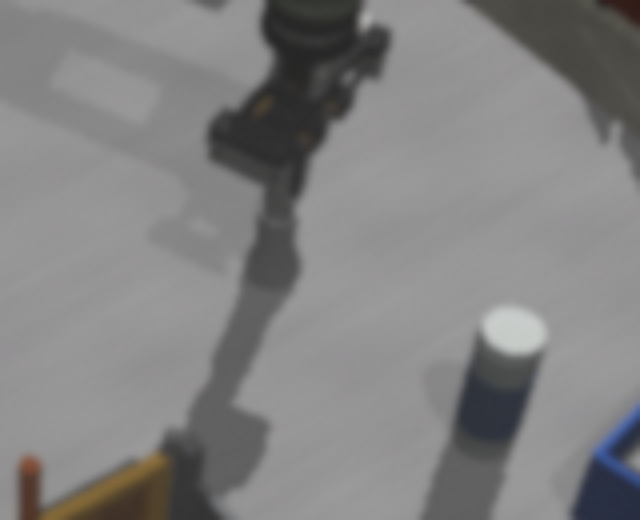

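```bash
python3 - <<'E'
from h import *
im=cv2.imread('pics/w2.png'); cv2.imwrite('pics/w2c.png',cv2.resize(im[170:300,200:360],None,fx=5,fy=4.6,interpolation=cv2.INTER_CUBIC))
for z in (60,80): print(wpix(291,254,z,[451,375,41.8],[3.093,.551,0]))
E
```

```text
[446.43386176 365.12951599  60.        ]
[453.64544043 368.64848456  80.        ]
```

View pics/w2c.png

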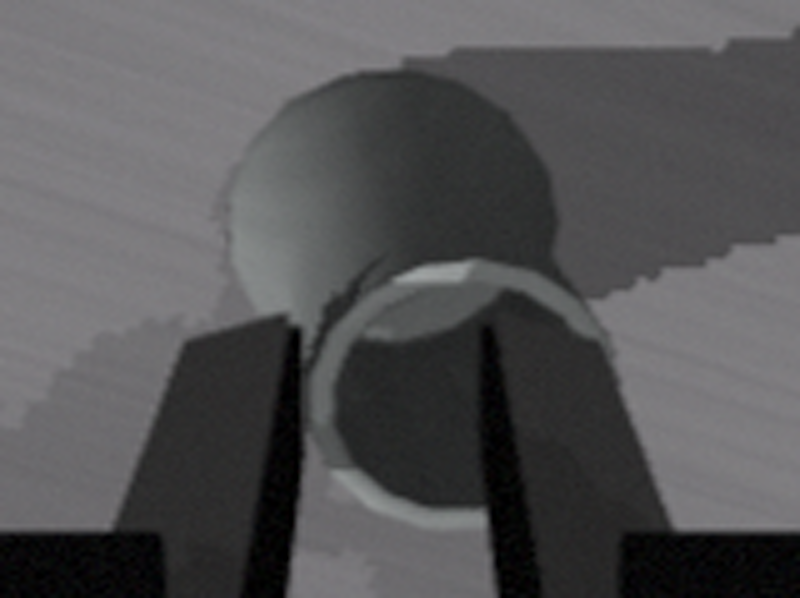

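```bash
python3 - <<'E'
from h import *
im=cv2.imread('pics/t2.png'); cv2.imwrite('pics/t2c.png',cv2.resize(im[210:310,80:220],None,fx=5.5,fy=5.5,interpolation=cv2.INTER_CUBIC))
im=cv2.imread('pics/s2.png'); cv2.imwrite('pics/s2d.png',cv2.resize(im[115:185,325:400],None,fx=8,fy=8,interpolation=cv2.INTER_CUBIC))
E
```

```text
(no output)
```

View pics/t2c.png

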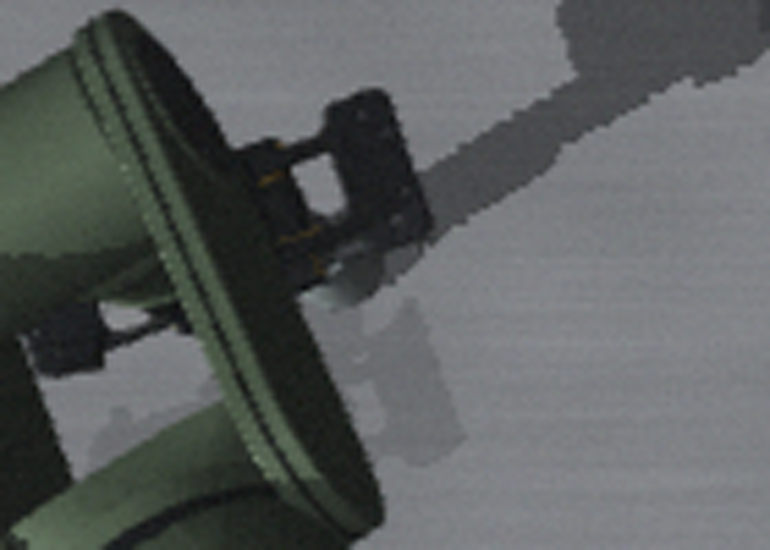

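View pics/s2d.png

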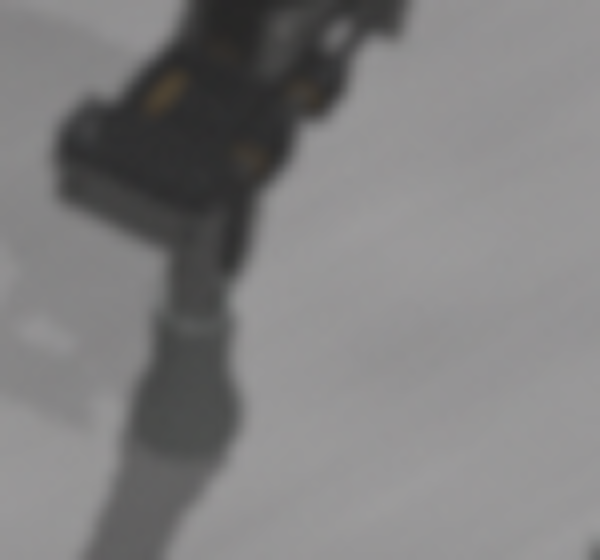

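```bash
python3 - <<'E'
from h import *
c=get_calibration('scene');T=np.linalg.inv(np.array(c['cam_to_world']));f=210/np.tan(np.radians(c['vertical_fov']/2))
R=Ro.from_rotvec([3.0925,.5515,0]).as_matrix()
def pr(P):
    q=T[:3,:3]@P+T[:3,3]; u=np.array([q[0]/q[2]*f+c['cx'],q[1]/q[2]*f+c['cy']]); return ((u-[325,115])*8).round()
tcp=np.array([451,375,41.8])
for z in (0,-20,-40,-60,-80):
  for y in (-15,15): print(z,y,pr(tcp+R@np.array([0,y,z])))
for z in (0,80): print('cone',z,pr(np.array([451.2,375.1,z])))
w=get_calibration('wrist');Tw=np.linalg.inv(w['T_tool_cam']);fw=210/np.tan(np.radians(w['vertical_fov']/2))
for P in [(8,9.4,0),(-8,9.4,0),(8,9.4,-19),(8,9.4,-38),(-8,9.4,-38),(8,9.4,-57),(8,-9.4,0)]:
  q=Tw[:3,:3]@np.array(P)+Tw[:3,3]; print('wr',P,(q[:2]/q[2]*fw+[w['cx'],w['cy']]).round(1))
for P in [(8,47,0),(8,47,-19),(8,47,-38),(-8,47,-38)]:
  q=Tw[:3,:3]@np.array(P)+Tw[:3,3]; print('wr open',P,(q[:2]/q[2]*fw+[w['cx'],w['cy']]).round(1))
E
```

```text
0 -15 [212. 329.]
0 15 [177. 372.]
-20 -15 [218. 295.]
-20 15 [182. 338.]
-40 -15 [223. 261.]
-40 15 [187. 304.]
-60 -15 [229. 226.]
-60 15 [192. 270.]
-80 -15 [234. 191.]
-80 15 [198. 235.]
cone 0 [185. 418.]
cone 80 [205. 286.]
wr (8, 9.4, 0) [292.9 220.1]
wr (-8, 9.4, 0) [292.6 243.9]
wr (8, 9.4, -19) [294.3 229.3]
wr (8, 9.4, -38) [295.9 240.3]
wr (-8, 9.4, -38) [295.5 268.2]
wr (8, 9.4, -57) [297.9 253.6]
wr (8, -9.4, 0) [263.3 220.1]
wr open (8, 47, 0) [352.1 220.2]
wr open (8, 47, -19) [358.8 229.3]
wr open (8, 47, -38) [366.7 240.3]
wr open (-8, 47, -38) [364.8 268.2]
```

The fingertips appear about 38 mm short of the reported TCP in both wrist pictures (tip edge at px v≈240, where a true tip would show at 220) and in the scene picture. They closed at rim height and tilted the cone, with the right finger inside the rim. I'll raise the arm gently first, keeping the opening as it is, then look again.

Call:
{"method": "carry_out", "body": {
  "slide": [
    [0,0,-6],
    [0,0,-12],
    [0,0,-20],
    [0,0,-40],
    [0,0,-80],
    [0,0,-80]
  ],
  "angular": [
    [0,0,0],
    [0,0,0],
    [0,0,0],
    [0,0,0],
    [0,0,0],
    [0,0,0]
  ]
}}

```text
time_s: 6.85
eef_pos: [455.7, 377.7, 129.0]
tool_rot: [-3.088, -0.551, -0.019]
contact_force: [0.3, 1.0, 1.3]
gripper_width: 19.1
```

```bash
python3 - <<'E'
from h import *
o=get_obs();print(o['eef_pos'],o['tool_rot'],o['contact_force'],o['gripper_width'])
snap('wrist','w3.png');b=snap('scene','s3.png')
cv2.imwrite('pics/s3d.png',cv2.resize(b[105:185,325:400,::-1],None,fx=7,fy=7,interpolation=cv2.INTER_CUBIC))
E
```

```text
[455.71699138 377.72132922 128.97888552] [-3.08826724 -0.55056549 -0.01904471] [0.28575979 1.02581511 1.28294417] 19.102408428743725
```

View pics/w3.png

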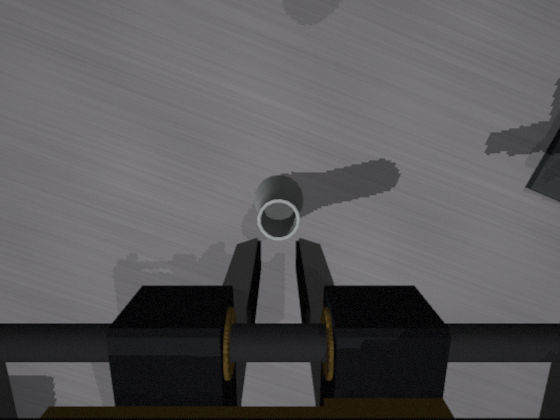

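View pics/s3d.png

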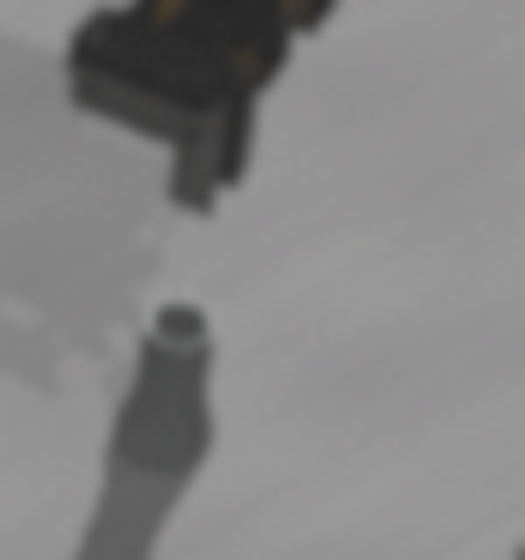

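The cone is upright again (rim px 278,219). The measured pose differs from the commanded one by several mm, so I'll check that and re-measure the cone.

```bash
python3 - <<'E'
from h import *
o=get_obs();print(o['time_s'],o['eef_pos'],o['tool_rot'],o['contact_force'],o['dq'].round(3),o['q'])
im=cv2.imread('pics/w3.png'); cv2.imwrite('pics/w3c.png',cv2.resize(im[160:250,220:340],None,fx=6,fy=6,interpolation=cv2.INTER_CUBIC))
print(wpix(278.3,219.5,80,o['eef_pos'],o['tool_rot']))
E
```

```text
6.95 [452.49033753 375.73538207 123.9435862 ] [-3.09143095 -0.55110402 -0.00610245] [-0.68721585  0.07887167 -0.42773587] [-0.     0.034  0.049  0.001 -0.    -0.001] [ 5.45951263e-01  2.69046182e-01  1.55865886e+00 -8.45930235e-05
  1.30975121e+00  1.76393917e+00]
[448.60310546 374.08675169  80.        ]
```

View pics/w3c.png

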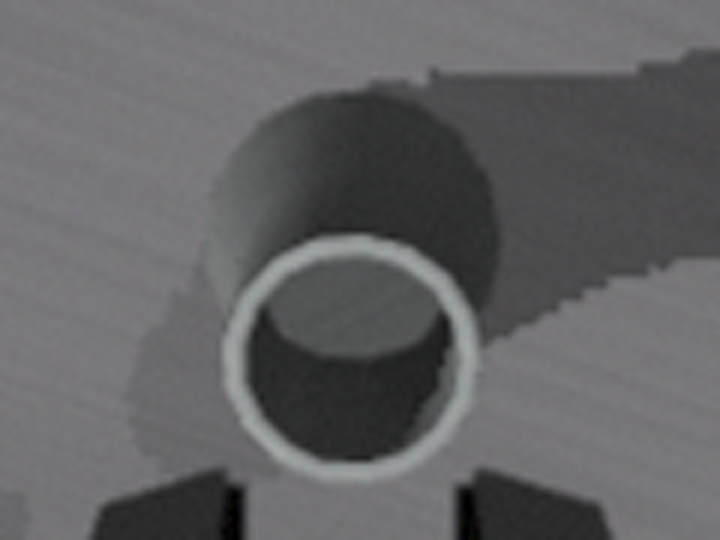

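Call:
{"method": "carry_out", "body": {
  "slide": [
    [0,0,0],
    [0,0,0],
    [0,0,0],
    [0,0,0],
    [0,0,0],
    [0,0,0],
    [0,0,0],
    [0,0,0]
  ],
  "angular": [
    [0,0,0],
    [0,0,0],
    [0,0,0],
    [0,0,0],
    [0,0,0],
    [0,0,0],
    [0,0,0],
    [0,0,0]
  ],
  "jaw": 1.0
}}

```text
time_s: 7.75
eef_pos: [451.2, 375.0, 121.9]
tool_rot: [-3.093, -0.551, -0.0]
contact_force: [0.4, -0.4, 0.2]
gripper_width: 79.4
```

```bash
python3 - <<'E'
from h import *
o=get_obs();print(o['time_s'],o['eef_pos'],o['tool_rot'],o['contact_force'],o['gripper_width'])
im=snap('wrist','w4.png')
print([(d['position'],d['confidence']) for d in tip_of('wrist','cone_center')])
cv2.imwrite('pics/w4c.png',cv2.resize(im[160:250,220:340,::-1],None,fx=6,fy=6,interpolation=cv2.INTER_CUBIC))
print(wpix(278.3,219.5,80,o['eef_pos'],o['tool_rot']))
E
```

```text
7.75 [451.22999181 375.01744264 121.8899956 ] [-3.09283783e+00 -5.51281919e-01 -9.58834058e-05] [ 0.43913522 -0.39707867  0.16139636] 79.36854809022536
[([453.0, 371.6, 39.6], 0.94), ([452.2, 377.5, -0.8], 0.7)]
[447.74528119 373.4882759   80.        ]
```

View pics/w4c.png

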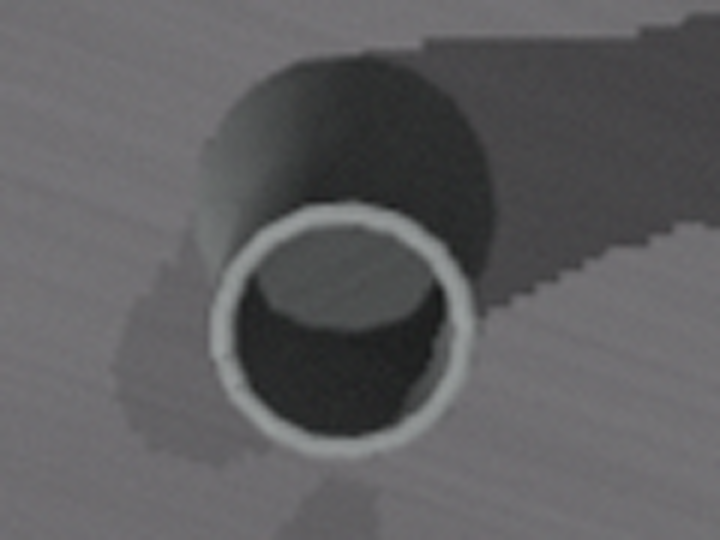

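View pics/w4.png

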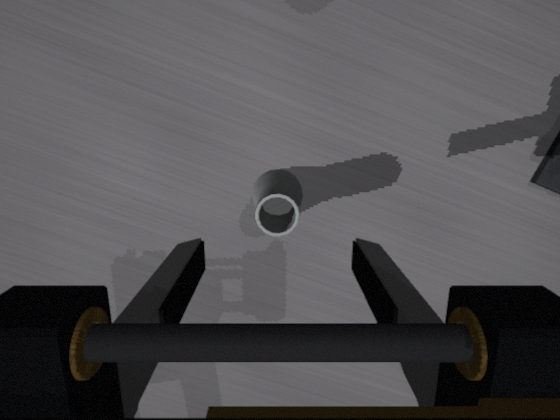

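The rim centre at px (277.2,215) gives about (451, 375), so the gripper is still aligned. With the real tips about 38 mm short, I'll descend to TCP z≈4, which puts the tips at about 42.

Call:
{"method": "carry_out", "body": {
  "slide": [
    [0,0,40],
    [0,0,75],
    [0,0,100],
    [0,0,112],
    [0,0,118],
    [0,0,118],
    [0,0,118]
  ],
  "angular": [
    [0,0,0],
    [0,0,0],
    [0,0,0],
    [0,0,0],
    [0,0,0],
    [0,0,0],
    [0,0,0]
  ],
  "jaw": 1.0
}}

```text
time_s: 8.55
eef_pos: [452.5, 375.8, 5.4]
tool_rot: [-3.092, -0.551, -0.004]
contact_force: [0.4, 0.0, 0.9]
gripper_width: 94.1
```

Call:
{"method": "carry_out", "body": {
  "slide": [
    [0,0,0],
    [0,0,0],
    [0,0,0],
    [0,0,0],
    [0,0,0],
    [0,0,0],
    [0,0,0],
    [0,0,0]
  ],
  "angular": [
    [0,0,0],
    [0,0,0],
    [0,0,0],
    [0,0,0],
    [0,0,0],
    [0,0,0],
    [0,0,0],
    [0,0,0]
  ],
  "jaw": 0.1,
  "squeeze": 20
}}

```text
time_s: 9.35
eef_pos: [451.1, 375.1, 3.8]
tool_rot: [-3.093, -0.551, 0.0]
contact_force: [0.7, -1.5, -0.2]
gripper_width: 33.8
```

Call:
{"method": "carry_out", "body": {
  "slide": [
    [0,0,0],
    [0,0,0],
    [0,0,0]
  ],
  "angular": [
    [0,0,0],
    [0,0,0],
    [0,0,0]
  ]
}}

```text
time_s: 9.65
eef_pos: [451.1, 375.0, 3.7]
tool_rot: [-3.093, -0.551, 0.0]
contact_force: [0.6, 0.2, 0.4]
gripper_width: 33.6
```

```bash
python3 - <<'E'
from h import *
o=get_obs();print(o['time_s'],o['eef_pos'],o['tool_rot'],o['contact_force'],o['gripper_width'])
snap('wrist','w5.png');b=snap('scene','s5.png')
cv2.imwrite('pics/s5d.png',cv2.resize(b[105:185,325:400,::-1],None,fx=7,fy=7,interpolation=cv2.INTER_CUBIC))
E
```

```text
9.65 [451.09014506 375.00192302   3.73190671] [-3.09282916e+00 -5.51368092e-01  3.32177135e-04] [0.60512253 0.19153999 0.39179058] 33.554671854104825
```

View pics/w5.png

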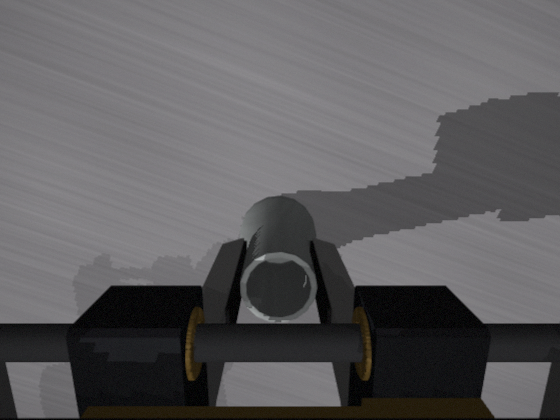

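View pics/s5d.png

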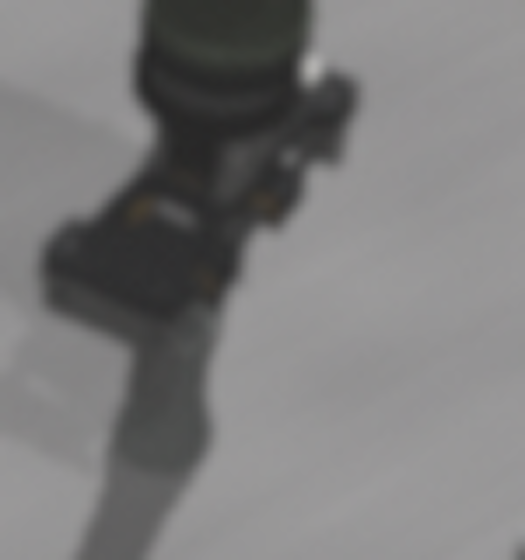

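The opening is 33.6 mm on the neck and the wrist picture shows the rim (px 280,285) square between the pads, so the cone is gripped. Now I'll carry it to a hover short of the stand so the wrist camera can see the pad.

```bash
python3 -c "
from plan import *
plan([451.5,375.1,3.8],.3529,[((451.5,375.1,140),.353),((415,150,200),.353),((390,0,210),.353),((400,-370,200),.353)])
from h import tpix
print(tpix('top',410.5,251,70))
import cv2
im=cv2.imread('pics/top1.png'); cv2.imwrite('pics/tstand.png',cv2.resize(im[225:275,380:440],None,fx=10,fy=10,interpolation=cv2.INTER_CUBIC))
"
```

```text
slide [[0, 0, -45], [0, 0, -91], [0, 0, -136], [-22, 40, -148], [-45, 79, -160], [-67, 119, -172], [-90, 159, -184], [-112, 199, -196]]
ang [[0, 0, -0.0], [0, 0, -0.0], [0, 0, -0.0], [0, 0, -0.0], [0, 0, -0.0], [0, 0, -0.0], [0, 0, -0.0], [0, 0, -0.0]]
  -> [415.2, 149.7, 199.8] 0.3529
slide [[-19, 33, -3], [-38, 66, -5], [-57, 99, -8], [-75, 132, -10], [-90, 176, -9], [-105, 219, -8], [-120, 263, -6], [-135, 307, -5]]
ang [[0, 0, -0.0], [0, 0, -0.0], [0, 0, -0.0], [0, 0, -0.0], [0, 0, -0.0], [0, 0, -0.0], [0, 0, -0.0], [0, 0, -0.0]]
  -> [394.6, -185.1, 204.8] 0.3529
slide [[-14, 44, 1], [-29, 88, 2], [-44, 132, 4], [-59, 175, 5]]
ang [[0, 0, -0.0], [0, 0, -0.0], [0, 0, -0.0], [0, 0, -0.0]]
  -> [399.7, -369.7, 199.8] 0.3529
[ 451.94567758 -358.00923658   70.        ]
```

View pics/tstand.png

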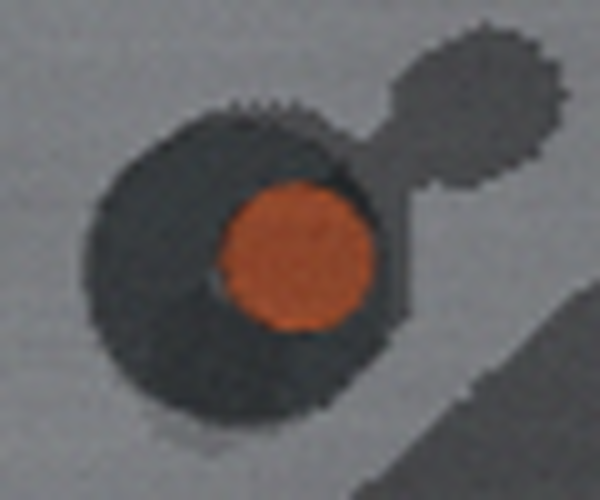

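In the crop the pad centre is at top px (409.8,250.6), about (453, −356).

Call:
{"method": "carry_out", "body": {
  "slide": [
    [0,0,-30],
    [0,0,-75],
    [0,0,-120],
    [-22,40,-148],
    [-45,79,-160],
    [-67,119,-172],
    [-90,159,-184],
    [-112,199,-196]
  ],
  "angular": [
    [0,0,0],
    [0,0,0],
    [0,0,0],
    [0,0,0],
    [0,0,0],
    [0,0,0],
    [0,0,0],
    [0,0,0]
  ]
}}

```text
time_s: 10.55
eef_pos: [413.9, 147.8, 200.2]
tool_rot: [3.092, 0.552, 0.0]
contact_force: [1.3, -0.9, -0.3]
gripper_width: 33.1
```

Call:
{"method": "carry_out", "body": {
  "slide": [
    [-19,33,-3],
    [-38,66,-5],
    [-57,99,-8],
    [-75,132,-10],
    [-90,176,-9],
    [-105,219,-8],
    [-120,263,-6],
    [-135,307,-5]
  ],
  "angular": [
    [0,0,0],
    [0,0,0],
    [0,0,0],
    [0,0,0],
    [0,0,0],
    [0,0,0],
    [0,0,0],
    [0,0,0]
  ]
}}

```text
time_s: 11.35
eef_pos: [393.6, -186.9, 204.7]
tool_rot: [3.093, 0.551, 0.0]
contact_force: [0.8, 0.2, -0.7]
gripper_width: 33.5
```

Call:
{"method": "carry_out", "body": {
  "slide": [
    [-14,44,1],
    [-29,88,2],
    [-44,132,4],
    [-59,175,5],
    [-59,175,5],
    [-59,175,5],
    [-59,175,5]
  ],
  "angular": [
    [0,0,0],
    [0,0,0],
    [0,0,0],
    [0,0,0],
    [0,0,0],
    [0,0,0],
    [0,0,0]
  ]
}}

```text
time_s: 12.05
eef_pos: [399.2, -368.6, 199.5]
tool_rot: [-3.091, -0.552, 0.0]
contact_force: [0.3, 1.2, -1.7]
gripper_width: 34.1
```

```bash
python3 - <<'E'
from h import *
o=get_obs();print(o['time_s'],o['eef_pos'],o['tool_rot'],o['contact_force'],o['gripper_width'])
im=snap('wrist','w6.png')
print([(d['position'],d['confidence']) for d in tip_of('wrist','stand_top')])
h=cv2.cvtColor(im,cv2.COLOR_RGB2HSV); m=((h[...,0]<15)&(h[...,1]>130)&(h[...,2]>60)).astype(np.uint8)
n,l,s,c=cv2.connectedComponentsWithStats(m)
for i in range(1,n):
  if s[i,4]>300: print(s[i],c[i],wpix(c[i][0],c[i][1],70,o['eef_pos'],o['tool_rot']))
E
```

```text
12.05 [ 399.16183662 -368.60291916  199.53292953] [-3.09145825e+00 -5.51958827e-01  4.79005075e-04] [ 0.27431303  1.21244675 -1.71753273] 34.06240283491339
[([459.1, -352.2, 68.1], 0.68)]
[ 264  113   41   42 1330] [284.13834586 133.3406015 ] [ 453.91549114 -354.51138886   70.        ]
```

View pics/w6.png

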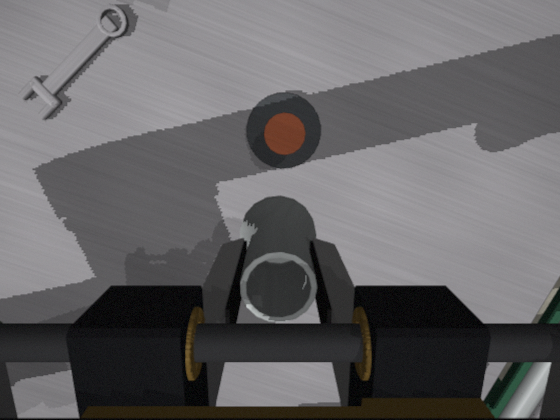

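The wrist picture shows the pad at px (284,133), which gives (453.9, −354.5); the cone is still held. I'll check where the held cone sits in the tool frame.

```bash
python3 - <<'E'
from h import *
for v in (284,286,288):
  w=wpix(280,v,80,[451.1,375,3.7],[-3.0928,-.5513,0]); print(Ro.from_rotvec([-3.0928,-.5513,0]).as_matrix().T@(w-[451.1,375,3.7]))
im=cv2.imread('pics/w6.png'); cv2.imwrite('pics/w6c.png',cv2.resize(im[185:330,205:355],None,fx=5,fy=4,interpolation=cv2.INTER_CUBIC))
E
python3 -c "
from plan import *
plan([399.7,-369.7,199.8],.3529,[((453.9,-354.5,130),.353),((453.9,-354.5,90),.353)])"
```

```text
[  1.69447409   0.72073946 -76.30001718]
[  0.75195287   0.72314304 -76.30002415]
[ -0.19345184   0.72555398 -76.30003113]
slide [[28, 2, 35], [56, 4, 70], [56, 4, 110]]
ang [[0, 0, -0.0], [0, 0, -0.0], [0, 0, -0.0]]
  -> [453.6, -354.1, 89.8] 0.3529
```

View pics/w6c.png

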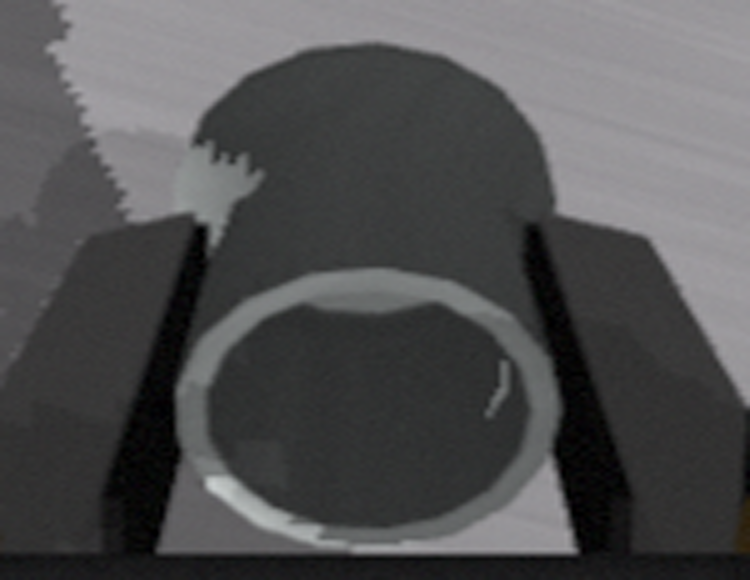

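Call:
{"method": "carry_out", "body": {
  "slide": [
    [28,2,20],
    [56,4,50],
    [56,4,80],
    [56,4,105],
    [56,4,115],
    [56,4,115],
    [56,4,115],
    [56,4,115]
  ],
  "angular": [
    [0,0,0],
    [0,0,0],
    [0,0,0],
    [0,0,0],
    [0,0,0],
    [0,0,0],
    [0,0,0],
    [0,0,0]
  ]
}}

```text
time_s: 12.95
eef_pos: [454.4, -355.3, 87.0]
tool_rot: [3.09, 0.551, 0.003]
contact_force: [-0.3, -0.4, -1.0]
gripper_width: 33.6
```

```bash
python3 - <<'E'
from h import *
o=get_obs();print(o['time_s'],o['eef_pos'],o['tool_rot'],o['contact_force'],o['gripper_width'])
b=snap('scene','s7.png')
cv2.imwrite('pics/s7d.png',cv2.resize(b[230:300,110:200,::-1],None,fx=8,fy=8,interpolation=cv2.INTER_CUBIC))
E
```

```text
12.95 [ 454.41571751 -355.33851497   87.01833992] [3.08964209 0.55074824 0.00340308] [-0.30381202 -0.35485552 -0.99867343] 33.60677690234141
```

View pics/s7d.png

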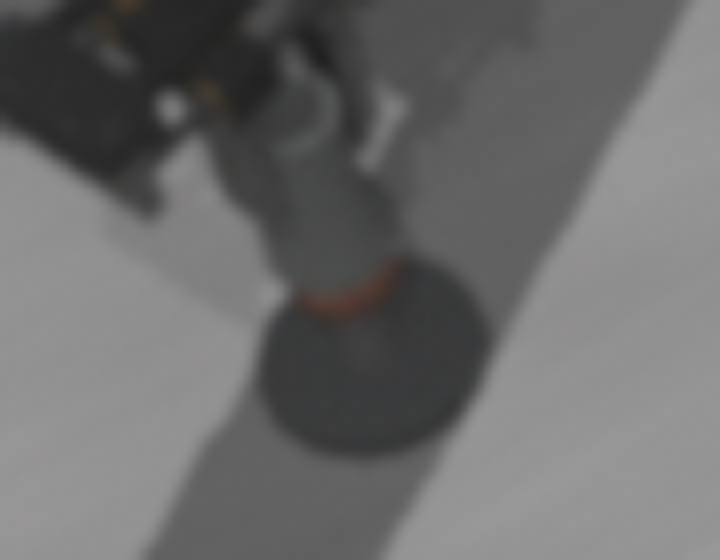

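The cone hovers about 10 mm above the pad and is visually centred on it (orange rim even at px ~345,290 of the crop). I'll lower it.

Call:
{"method": "carry_out", "body": {
  "slide": [
    [0,0,4],
    [0,0,8],
    [0,0,10],
    [0,0,11],
    [0,0,11]
  ],
  "angular": [
    [0,0,0],
    [0,0,0],
    [0,0,0],
    [0,0,0],
    [0,0,0]
  ]
}}

```text
time_s: 13.5
eef_pos: [453.2, -354.2, 73.7]
tool_rot: [-3.093, -0.551, 0.0]
contact_force: [0.4, 0.4, -1.5]
gripper_width: 33.7
```

```bash
python3 - <<'E'
from h import *
o=get_obs();print(o['time_s'],o['eef_pos'],o['tool_rot'],o['contact_force'],o['gripper_width'])
b=snap('scene','s8.png')
cv2.imwrite('pics/s8d.png',cv2.resize(b[230:300,110:200,::-1],None,fx=8,fy=8,interpolation=cv2.INTER_CUBIC))
E
```

```text
13.5 [ 453.24201836 -354.16387661   73.72408017] [-3.09269664e+00 -5.51209317e-01  1.64055051e-04] [ 0.4251101   0.35605161 -1.50455319] 33.656612677167814
```

View pics/s8d.png

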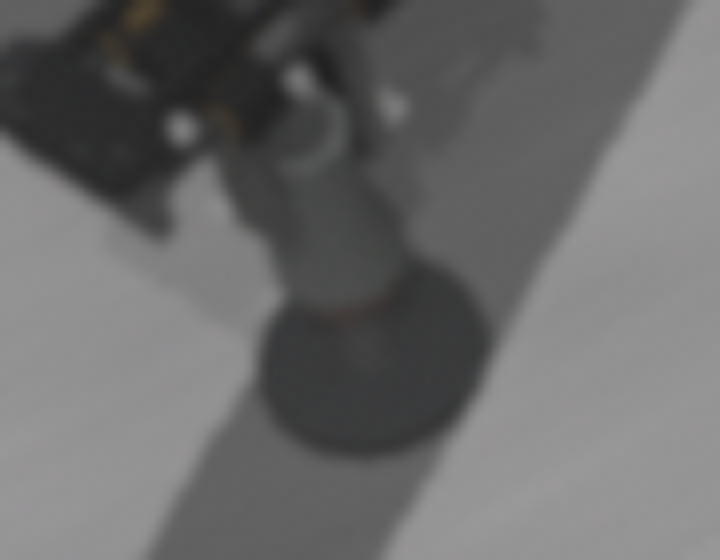

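The cone is just at the pad and the hand still carries its weight (−1.5 N). I'll lower it 1 mm more, then check the force.

Call:
{"method": "carry_out", "body": {
  "slide": [
    [0,0,1],
    [0,0,1],
    [0,0,1]
  ],
  "angular": [
    [0,0,0],
    [0,0,0],
    [0,0,0]
  ]
}}

```text
time_s: 13.85
eef_pos: [453.4, -354.2, 73.7]
tool_rot: [3.093, 0.551, 0.0]
contact_force: [-1.9, 2.9, 5.8]
gripper_width: 34.1
```

It is on the pad (5.8 N up). Releasing now.

Call:
{"method": "carry_out", "body": {
  "slide": [
    [0,0,0],
    [0,0,0],
    [0,0,0],
    [0,0,0],
    [0,0,0],
    [0,0,0],
    [0,0,0]
  ],
  "angular": [
    [0,0,0],
    [0,0,0],
    [0,0,0],
    [0,0,0],
    [0,0,0],
    [0,0,0],
    [0,0,0]
  ],
  "jaw": 1.0
}}

```text
time_s: 14.55
eef_pos: [453.3, -354.2, 72.8]
tool_rot: [-3.093, -0.551, 0.0]
contact_force: [-0.3, 0.2, -0.1]
gripper_width: 86.2
```

Call:
{"method": "carry_out", "body": {
  "slide": [
    [0,0,-20],
    [0,0,-60],
    [0,0,-105],
    [0,0,-150],
    [0,0,-180],
    [0,0,-180],
    [0,0,-180]
  ],
  "angular": [
    [0,0,0],
    [0,0,0],
    [0,0,0],
    [0,0,0],
    [0,0,0],
    [0,0,0],
    [0,0,0]
  ]
}}

```text
time_s: 15.25
eef_pos: [453.5, -354.4, 253.2]
tool_rot: [3.092, 0.551, 0.001]
contact_force: [-0.1, 1.1, -0.4]
gripper_width: 93.8
```

```bash
python3 - <<'E'
from h import *
o=get_obs();print(o['time_s'],o['eef_pos'],o['tool_rot'],o['contact_force'],o['gripper_width'])
im=snap('wrist','w9.png');o=get_obs();print(o['eef_pos'],o['tool_rot'])
b=snap('scene','s9.png')
A=cv2.resize(im[130:270,200:360,::-1],(480,420),interpolation=cv2.INTER_CUBIC);B=cv2.resize(b[230:300,130:200,::-1],(300,420),interpolation=cv2.INTER_CUBIC)
cv2.imwrite('pics/9c.png',np.hstack([A,B[:, :300]]))
E
```

```text
15.25 [ 453.45430522 -354.3837861   253.23073571] [3.09171846e+00 5.51071463e-01 1.12976847e-03] [-0.06736364  1.09691178 -0.38026561] 93.77504498609981
[ 452.70693775 -353.62580005  251.46980935] [-3.09115799e+00 -5.51013489e-01  1.88129881e-03]
```

View pics/9c.png

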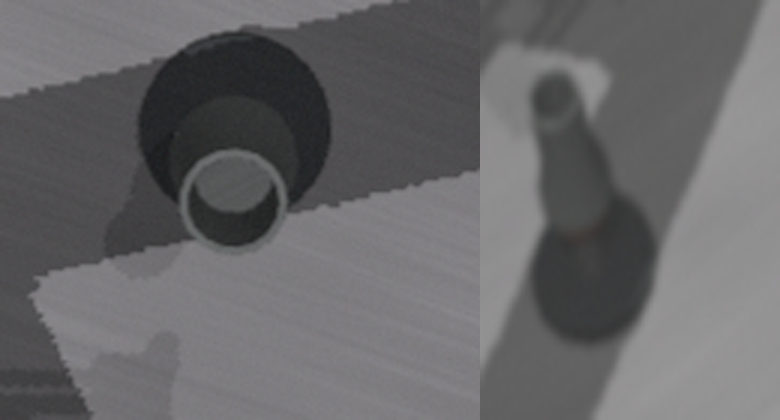

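The wrist crop shows the cone upright with its foot concentric over the stand, and the scene crop shows it standing on the pad. I'll check the numbers and plan the approach to the catches.

```bash
python3 - <<'E'
from h import *
from plan import *
p=[453.5,-354.4,253.2];r=[3.0917,.5511,.001]
print(wpix(277.6,197,150,p,r))
# bay frame: yaw est
grip=np.array([612.3,-1]);hin=np.array([618.3,122]);t2=np.array([609,-64]);l2=np.array([605.3,-91]);t1=np.array([592.5,-171]);l1=np.array([622.3,-172])
d=hin-t2; print('yaw',-np.arctan2(d[0],d[1]), -np.arctan2((hin-l2)[0],(hin-l2)[1]))
# view pose: looking at catches, tool x toward bay? 
plan([453.5,-354.1,252.8],.3529,[((520,-140,290),0.0)])
E
```

```text
[ 453.41700814 -354.25336811  150.        ]
yaw -0.049958395721942515 -0.06095725008957406
slide [[27, -36, -7], [55, -71, -15], [82, -107, -22], [109, -142, -30], [136, -178, -37]]
ang [[0, 0, 0.07], [0, 0, 0.14], [0, 0, 0.21], [0, 0, 0.28], [0, 0, 0.35]]
  -> [519.6, -140.1, 289.8] 0.0029
```

The cone's axis is within 1 mm of the pad centre. Next, the wrist view of the catches.

Call:
{"method": "carry_out", "body": {
  "slide": [
    [35,-40,-8],
    [70,-76,-16],
    [105,-112,-24],
    [130,-148,-32],
    [150,-184,-40],
    [160,-200,-45],
    [160,-200,-45],
    [160,-200,-45]
  ],
  "angular": [
    [0,0,0.07],
    [0,0,0.14],
    [0,0,0.21],
    [0,0,0.28],
    [0,0,0.35],
    [0,0,0.35],
    [0,0,0.35],
    [0,0,0.35]
  ]
}}

```text
time_s: 16.15
eef_pos: [533.5, -111.2, 295.9]
tool_rot: [-3.141, -0.006, 0.005]
contact_force: [-0.5, 0.1, 0.0]
gripper_width: 93.9
```

```bash
python3 - <<'E'
from h import *
o=get_obs();print(o['time_s'],o['eef_pos'],o['tool_rot'])
im=snap('wrist','w10.png'); print(get_obs()['eef_pos'],get_obs()['tool_rot'])
for t in ['gate_hinge','gate_grip','first_tab','first_lug','second_tab','second_lug']:
  r=tip_of('wrist',t); print(t,[(np.round(d['position'],1).tolist(),round(d['confidence'],2)) for d in r[:2]])
E
```

```text
16.15 [ 533.50796332 -111.15770288  295.88170785] [-3.1411152  -0.00558552  0.00514597]
[ 533.43627965 -111.78633603  295.94947377] [-3.14103868 -0.00355967  0.00506893]
gate_hinge [([612.6, 120.2, 154.2], 0.73)]
gate_grip [([613.4, -0.7, 154.2], 0.76)]
first_tab [([593.5, -174.6, 139.1], 0.73)]
first_lug [([621.2, -172.3, 144.1], 0.64)]
second_tab [([609.4, -59.6, 139.1], 0.83), ([606.9, -92.2, 140.2], 0.53)]
second_lug [([608.2, -93.0, 135.9], 0.88)]
```

View pics/w10.png

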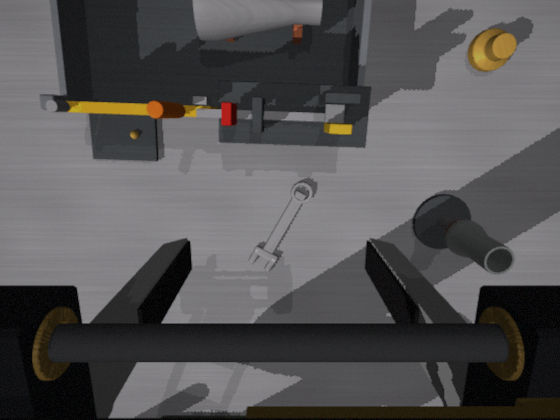

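```bash
python3 - <<'E'
from h import *
im=cv2.imread('pics/w10.png'); cv2.imwrite('pics/w10c.png',cv2.resize(im[75:155,140:380],None,fx=3.33,fy=5,interpolation=cv2.INTER_CUBIC))
E
```

```text
(no output)
```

View pics/w10c.png

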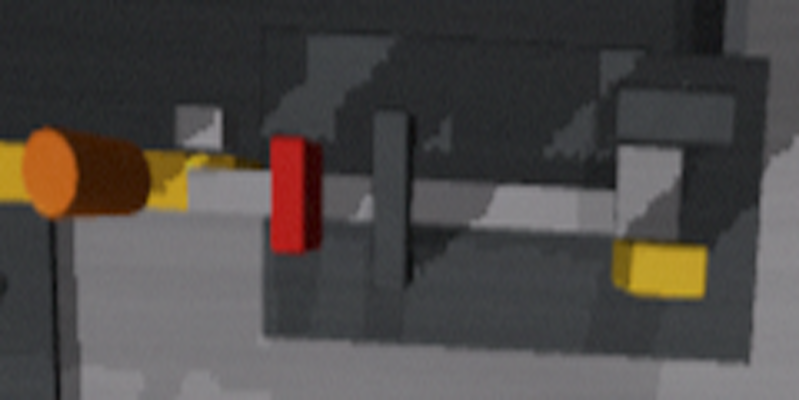

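The wrist picture shows the post top at px (155,109), the red tab at (227,114), its lug at (257,115), the yellow tab at (341,129) and its lug at (343,98). I'll turn those into positions.

```bash
python3 - <<'E'
from h import *
p=[533.5,-111.3,295.9];r=[-3.1411,-.0050,.0051]
P={}
for n,u,v,z in [('y',340.6,129,162),('yl',343,98.2,162),('r',226.6,114,162),('rl',257.4,114.6,162),('post',155,109.4,185)]:
  P[n]=wpix(u,v,z,p,r); print(n,P[n].round(1))
d=P['yl']-P['y'];print('yaw x',np.arctan2(d[1],d[0]),np.hypot(*d[:2]))
d=P['post']-P['rl'];print('yaw y',-np.arctan2(d[0],d[1]),np.hypot(*d[:2]))
E
```

```text
y [ 593.5 -171.5  162. ]
yl [ 621.9 -172.4  162. ]
r [607.  -62.2 162. ]
rl [606.6 -91.5 162. ]
post [610.6  -1.9 185. ]
yaw x -0.031205115430943346 28.382677650384842
yaw y -0.04472377707466553 89.63854498539195
```

```bash
python3 - <<'E'
from h import *
from plan import *
o=get_obs();print(o['time_s'],o['eef_pos'],o['tool_rot'],o['q'])
plan([534.5,-111.1,297.8],.0029,[((615.7,-172.2,230),1.526)])
E
```

```text
16.5 [ 534.05825675 -112.17825949  297.48522556] [-3.14146760e+00 -1.85656400e-03  9.33794792e-04] [-3.65593721e-01  7.52428919e-02  1.42667511e+00 -9.69769891e-05
  1.64027427e+00  1.20401393e+00]
slide [[7, 6, 6], [15, 11, 12], [22, 17, 18], [29, 22, 25], [37, 28, 31], [44, 33, 37], [52, 39, 43], [59, 45, 49]]
ang [[0, 0, -0.14], [0, 0, -0.28], [0, 0, -0.42], [0, 0, -0.55], [0, 0, -0.69], [0, 0, -0.83], [0, 0, -0.97], [0, 0, -1.11]]
  -> [593.6, -155.9, 248.8] 1.1129
slide [[-1, 9, 6], [-3, 18, 13], [-5, 27, 19]]
ang [[0, 0, -0.14], [0, 0, -0.27], [0, 0, -0.41]]
  -> [615.6, -172.3, 229.8] 1.5229
```

Call:
{"method": "carry_out", "body": {
  "slide": [
    [7,6,6],
    [15,11,12],
    [22,17,18],
    [29,22,25],
    [37,28,31],
    [44,33,37],
    [52,39,43],
    [59,45,49]
  ],
  "angular": [
    [0,0,-0.14],
    [0,0,-0.28],
    [0,0,-0.42],
    [0,0,-0.55],
    [0,0,-0.69],
    [0,0,-0.83],
    [0,0,-0.97],
    [0,0,-1.11]
  ],
  "jaw": 0.76
}}

```text
time_s: 17.3
eef_pos: [593.7, -156.9, 248.5]
tool_rot: [-2.664, -1.666, 0.0]
contact_force: [-0.1, 0.3, 0.1]
gripper_width: 71.6
```

Call:
{"method": "carry_out", "body": {
  "slide": [
    [-1,9,6],
    [-3,18,13],
    [-5,27,19],
    [-5,27,19],
    [-5,27,19],
    [-5,27,19]
  ],
  "angular": [
    [0,0,-0.14],
    [0,0,-0.27],
    [0,0,-0.41],
    [0,0,-0.41],
    [0,0,-0.41],
    [0,0,-0.41]
  ]
}}

```text
time_s: 17.9
eef_pos: [615.4, -172.5, 230.4]
tool_rot: [2.276, 2.165, 0.0]
contact_force: [-0.5, 0.1, -1.0]
gripper_width: 71.3
```

```bash
python3 - <<'E'
from h import *
im=snap('wrist','w11.png');o=get_obs();print(o['time_s'],o['eef_pos'],o['tool_rot'],o['gripper_width'],o['q'])
R=Ro.from_rotvec(o['tool_rot']).as_matrix();print(np.arctan2(R[1,0],R[0,0]))
E
```

```text
17.95 [ 615.45738133 -172.44234984  230.5077673 ] [2.27522029e+00 2.16527119e+00 6.13069310e-04] 71.12926551540502 [-4.08502452e-01  3.03534647e-01  1.29306277e+00  7.45051331e-05
  1.54417201e+00 -3.58993382e-01]
1.5212852163413253
```

View pics/w11.png

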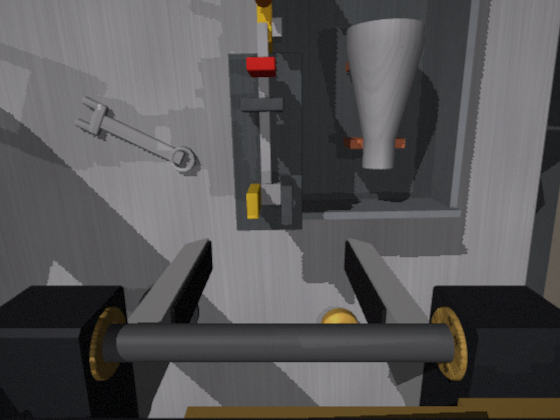

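```bash
python3 - <<'E'
from h import *
im=cv2.imread('pics/w11.png'); cv2.imwrite('pics/w11c.png',cv2.resize(im[40:240,220:320],None,fx=3,fy=3,interpolation=cv2.INTER_CUBIC)[:600])
cv2.imwrite('pics/w11d.png',cv2.resize(im[170:235,220:320],None,fx=8,fy=8,interpolation=cv2.INTER_CUBIC)[:600])
E
```

```text
(no output)
```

View pics/w11d.png

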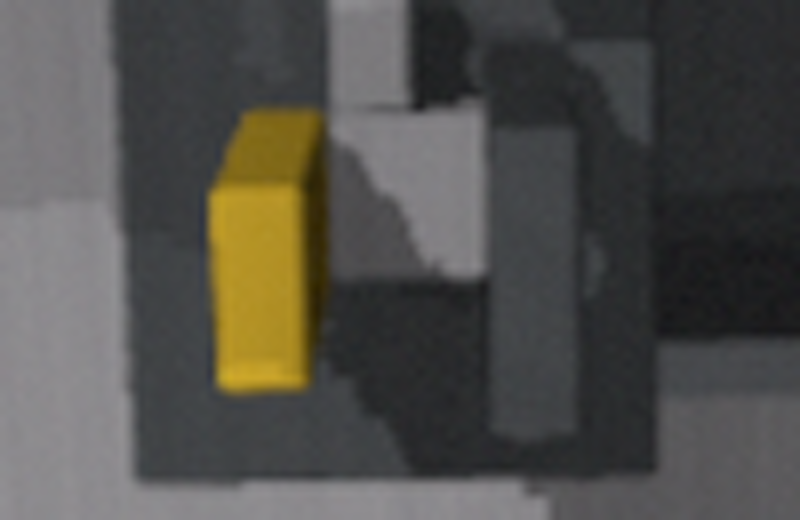

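View pics/w11c.png

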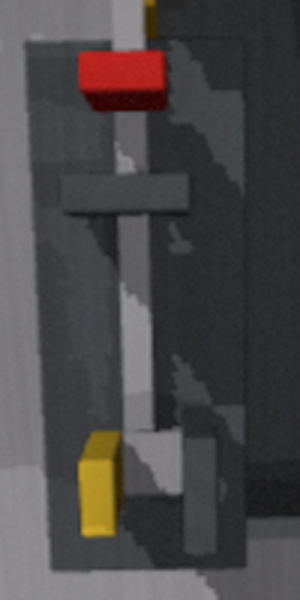

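```bash
python3 - <<'E'
from h import *
p=[615.3,-172.4,230.2];r=Ro.from_matrix(__import__('plan').yaw2R(1.5213)).as_rotvec()
P={}
for n,u,v in [('y',252.5,205.9),('yl',286.5,205),('r',260.7,63.7),('rl',261.7,104.3)]:
  P[n]=wpix(u,v,162,p,r); print(n,P[n].round(1))
d=P['r']-P['yl'];d=P['r']-P['rl'];print(-np.arctan2(d[0],d[1]))
d=P['yl']-P['y'];print(np.arctan2(d[1],d[0]))
E
```

```text
y [ 594.  -170.8  162. ]
yl [ 622.1 -171.4  162. ]
r [607.5 -61.5 162. ]
rl [606.5 -90.7 162. ]
-0.03413950384141025
-0.02139110246618901
```

The second view agrees to within 1–2 mm: yellow tab (594,−171), lug (622,−171), red tab (607.5,−61.5), red lug (606.5,−91). I'll descend around the yellow catch so the real tips end at about z=130.

Call:
{"method": "carry_out", "body": {
  "slide": [
    [1,1,40],
    [1,1,80],
    [1,1,110],
    [1,1,128],
    [1,1,138],
    [1,1,138],
    [1,1,138]
  ],
  "angular": [
    [0,0,0],
    [0,0,0],
    [0,0,0],
    [0,0,0],
    [0,0,0],
    [0,0,0],
    [0,0,0]
  ]
}}

```text
time_s: 18.65
eef_pos: [617.4, -171.8, 93.3]
tool_rot: [2.273, 2.166, 0.001]
contact_force: [-0.1, -1.3, 1.2]
gripper_width: 71.5
```

```bash
python3 - <<'E'
from h import *
im=snap('wrist','w12.png');o=get_obs();print(o['time_s'],o['eef_pos'],o['contact_force'],o['gripper_width'])
E
```

```text
18.7 [ 617.86240173 -172.05547808   93.83893309] [0.48773176 0.40864736 0.26425015] 71.95924256991725
```

View pics/w12.png

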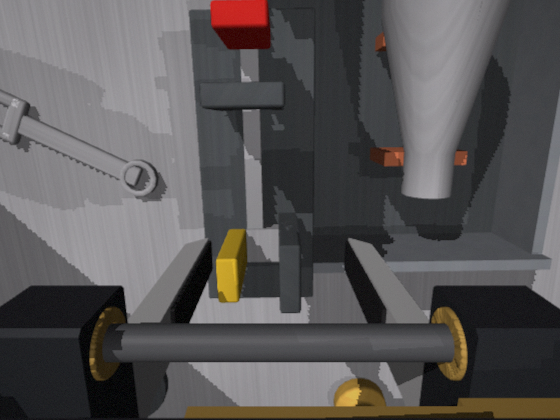

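The fingers straddle the yellow tab (px 229,280) and its lug (288,285). Squeezing now.

Call:
{"method": "carry_out", "body": {
  "slide": [
    [0,0,0],
    [0,0,0],
    [0,0,0],
    [0,0,0],
    [0,0,0],
    [0,0,0],
    [0,0,0],
    [0,0,0]
  ],
  "angular": [
    [0,0,0],
    [0,0,0],
    [0,0,0],
    [0,0,0],
    [0,0,0],
    [0,0,0],
    [0,0,0],
    [0,0,0]
  ],
  "jaw": 0.15,
  "squeeze": 20
}}

```text
time_s: 19.5
eef_pos: [615.8, -171.5, 91.8]
tool_rot: [-2.273, -2.167, 0.002]
contact_force: [-4.7, -0.5, 3.0]
gripper_width: 23.6
```

Call:
{"method": "carry_out", "body": {
  "slide": [
    [0,0,0],
    [0,0,0],
    [0,0,0]
  ],
  "angular": [
    [0,0,0],
    [0,0,0],
    [0,0,0]
  ],
  "squeeze": 30
}}

```text
time_s: 19.8
eef_pos: [615.8, -171.5, 91.8]
tool_rot: [-2.273, -2.167, 0.002]
contact_force: [-4.1, -1.5, 4.2]
gripper_width: 24.0
```

Call:
{"method": "carry_out", "body": {
  "slide": [
    [0,0,0],
    [0,0,0],
    [0,0,0],
    [0,0,0],
    [0,0,0],
    [0,0,0]
  ],
  "angular": [
    [0,0,0],
    [0,0,0],
    [0,0,0],
    [0,0,0],
    [0,0,0],
    [0,0,0]
  ],
  "jaw": 0.72
}}

```text
time_s: 20.4
eef_pos: [616.7, -171.5, 91.8]
tool_rot: [2.274, 2.167, 0.0]
contact_force: [-0.4, 0.8, -0.4]
gripper_width: 66.3
```

```bash
python3 - <<'E'
from h import *
im=snap('wrist','w13.png');o=get_obs();print(o['time_s'],o['eef_pos'],o['contact_force'],o['gripper_width'])
from plan import *
# red home centre: lug + 7 in +y along bay ; yaw -0.04
plan([616.3,-171.4,92.2],1.5213,[((616.3,-171.4,205),1.5213),((607,-83.5,215),-0.04)])
E
```

```text
20.45 [ 616.62304357 -171.54464336   91.8257944 ] [ 0.21672321  0.26702349 -0.63565803] 67.32776707033277
slide [[0, 0, -38], [0, 0, -75], [0, 0, -113], [7, -1, -114], [15, -2, -114], [22, -3, -115], [29, -5, -116], [36, -6, -117]]
ang [[0, 0, -0.0], [0, 0, -0.0], [0, 0, -0.0], [0, 0, 0.13], [0, 0, 0.26], [0, 0, 0.39], [0, 0, 0.52], [0, 0, 0.65]]
  -> [612.1, -135.1, 209.2] 0.8713
slide [[6, -5, -1], [11, -11, -2], [16, -16, -2], [21, -21, -3], [26, -27, -4], [31, -32, -5], [36, -37, -6]]
ang [[0, 0, 0.13], [0, 0, 0.26], [0, 0, 0.39], [0, 0, 0.52], [0, 0, 0.65], [0, 0, 0.78], [0, 0, 0.91]]
  -> [607.0, -83.8, 215.2] -0.0387
```

View pics/w13.png

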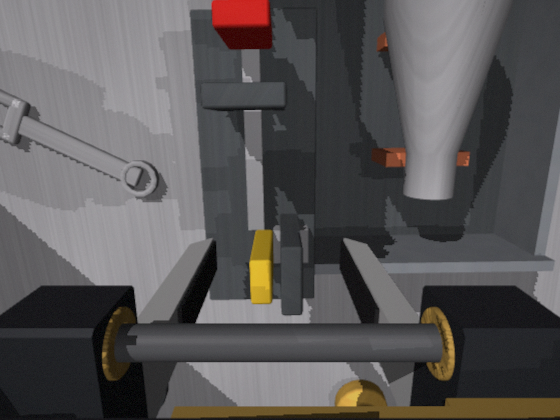

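Yellow is home (tab at px 262, next to its lug; 24.0 mm while squeezed). Moving on to red.

Call:
{"method": "carry_out", "body": {
  "slide": [
    [0,0,-38],
    [0,0,-75],
    [0,0,-113],
    [7,-1,-114],
    [15,-2,-114],
    [22,-3,-115],
    [29,-5,-116],
    [36,-6,-117]
  ],
  "angular": [
    [0,0,0],
    [0,0,0],
    [0,0,0],
    [0,0,0.13],
    [0,0,0.26],
    [0,0,0.39],
    [0,0,0.52],
    [0,0,0.65]
  ],
  "jaw": 0.7
}}

```text
time_s: 21.25
eef_pos: [612.2, -135.0, 208.9]
tool_rot: [2.851, 1.32, 0.0]
contact_force: [0.1, 0.4, 0.5]
gripper_width: 66.1
```

Call:
{"method": "carry_out", "body": {
  "slide": [
    [6,-5,-1],
    [11,-11,-2],
    [16,-16,-2],
    [21,-21,-3],
    [26,-27,-4],
    [31,-32,-5],
    [36,-37,-6],
    [36,-37,-6]
  ],
  "angular": [
    [0,0,0.13],
    [0,0,0.26],
    [0,0,0.39],
    [0,0,0.52],
    [0,0,0.65],
    [0,0,0.78],
    [0,0,0.91],
    [0,0,0.91]
  ]
}}

```text
time_s: 22.05
eef_pos: [607.1, -83.2, 215.1]
tool_rot: [-3.141, 0.056, -0.001]
contact_force: [-0.9, -0.2, 0.8]
gripper_width: 65.5
```

Call:
{"method": "carry_out", "body": {
  "slide": [
    [0,0,0],
    [0,0,0]
  ],
  "angular": [
    [0,0,0],
    [0,0,0]
  ]
}}

```text
time_s: 22.25
eef_pos: [607.0, -84.3, 214.8]
tool_rot: [3.141, -0.056, -0.0]
contact_force: [0.4, -0.1, 0.4]
gripper_width: 65.4
```

```bash
python3 - <<'E'
from h import *
o=get_obs();im=snap('wrist','w14.png');print(o['time_s'],o['eef_pos'],o['tool_rot'],o['contact_force'],o['gripper_width'])
E
```

```text
22.25 [607.03931298 -84.29925487 214.75491798] [ 3.14093447e+00 -5.61023306e-02 -5.61918257e-05] [ 0.40647103 -0.13810655  0.39383653] 65.43927653506552
```

View pics/w14.png

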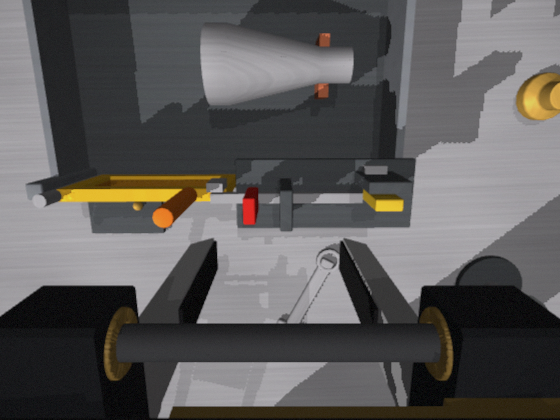

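```bash
python3 - <<'E'
from h import *
im=cv2.imread('pics/w14.png'); cv2.imwrite('pics/w14d.png',cv2.resize(im[165:245,140:310],None,fx=4.5,fy=7,interpolation=cv2.INTER_CUBIC)[:600])
p=[607,-84.3,214.8];r=[3.1409,-.0561,0]
for u,v,z in [(249,207,162),(286,206,162),(163,217,185)]: print(wpix(u,v,z,p,r).round(1))
E
```

```text
[611.  -61.9 162. ]
[610.8 -90.9 162. ]
[611.5  -1.8 185. ]
```

View pics/w14d.png

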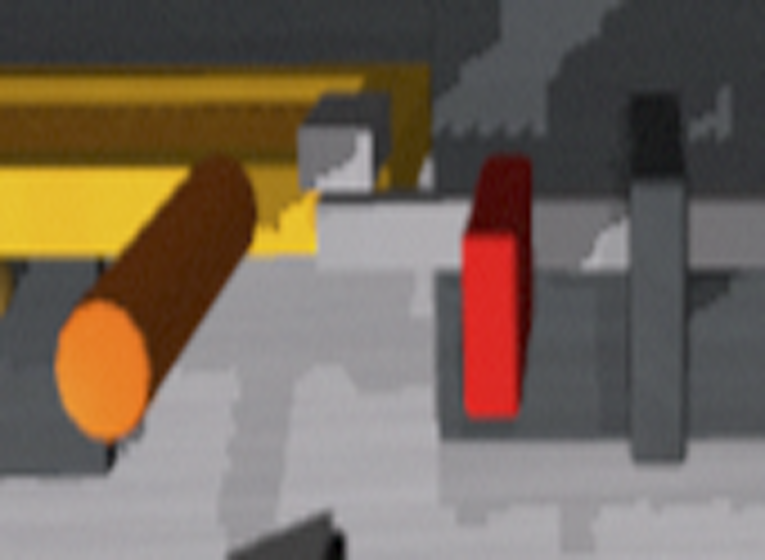

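The finer crop gives the red tab top at px (249,211), which is x≈608, y≈−62, and the lug at −91. That's aligned, so I'll descend.

Call:
{"method": "carry_out", "body": {
  "slide": [
    [1,0,35],
    [1,0,70],
    [1,0,98],
    [1,0,112],
    [1,0,119],
    [1,0,119],
    [1,0,119]
  ],
  "angular": [
    [0,0,0],
    [0,0,0],
    [0,0,0],
    [0,0,0],
    [0,0,0],
    [0,0,0],
    [0,0,0]
  ]
}}

```text
time_s: 23.0
eef_pos: [609.4, -84.4, 97.5]
tool_rot: [3.14, -0.058, 0.004]
contact_force: [-0.4, 0.0, 0.8]
gripper_width: 65.7
```

```bash
python3 - <<'E'
from h import *
im=snap('wrist','w15.png');o=get_obs();print(o['time_s'],o['eef_pos'],o['contact_force'],o['gripper_width'])
E
```

```text
23.05 [609.60601465 -84.43928347  97.8289782 ] [-0.05931628  0.65873906 -0.57099572] 65.78614597063792
```

View pics/w15.png

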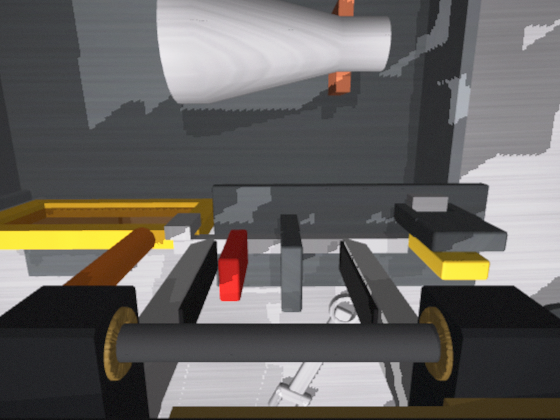

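The red tab (px 232,270) and its lug (290,270) are between the fingers. Squeezing.

Call:
{"method": "carry_out", "body": {
  "slide": [
    [0,0,0],
    [0,0,0],
    [0,0,0],
    [0,0,0],
    [0,0,0],
    [0,0,0],
    [0,0,0],
    [0,0,0]
  ],
  "angular": [
    [0,0,0],
    [0,0,0],
    [0,0,0],
    [0,0,0],
    [0,0,0],
    [0,0,0],
    [0,0,0],
    [0,0,0]
  ],
  "jaw": 0.15,
  "squeeze": 30
}}

```text
time_s: 23.85
eef_pos: [608.5, -83.8, 96.2]
tool_rot: [-3.141, 0.058, -0.001]
contact_force: [0.3, 3.7, 3.6]
gripper_width: 23.6
```

Call:
{"method": "carry_out", "body": {
  "slide": [
    [0,0,0],
    [0,0,0]
  ],
  "angular": [
    [0,0,0],
    [0,0,0]
  ]
}}

```text
time_s: 24.05
eef_pos: [608.5, -83.8, 96.2]
tool_rot: [-3.141, 0.058, -0.001]
contact_force: [0.8, 3.4, 6.1]
gripper_width: 23.7
```

Call:
{"method": "carry_out", "body": {
  "slide": [
    [0,0,0],
    [0,0,0],
    [0,0,0],
    [0,0,0],
    [0,0,0],
    [0,0,0]
  ],
  "angular": [
    [0,0,0],
    [0,0,0],
    [0,0,0],
    [0,0,0],
    [0,0,0],
    [0,0,0]
  ],
  "jaw": 0.68
}}

```text
time_s: 24.65
eef_pos: [607.9, -84.1, 95.7]
tool_rot: [3.141, -0.059, -0.001]
contact_force: [0.1, 0.4, -0.8]
gripper_width: 63.3
```

```bash
python3 - <<'E'
from h import *
im=snap('wrist','w16.png');o=get_obs();print(o['time_s'],o['eef_pos'],o['contact_force'],o['gripper_width'])
from plan import *
plan([608,-84.3,95.8],-.0387,[((608,-84.3,240),-.0387),((611.3,-1.8,240),1.2)])
E
```

```text
24.7 [607.93325399 -84.09951632  95.76468482] [ 0.23883322 -0.42939235 -0.48595059] 63.67899539741284
slide [[0, 0, -36], [0, 0, -72], [0, 0, -108], [0, 0, -144], [0, -9, -144], [0, -18, -144], [0, -28, -144], [0, -37, -144]]
ang [[0, 0, -0.0], [0, 0, -0.0], [0, 0, -0.0], [0, 0, -0.0], [0, 0, -0.14], [0, 0, -0.28], [0, 0, -0.41], [0, 0, -0.55]]
  -> [609.4, -47.3, 239.8] 0.5113
slide [[5, -8, 0], [9, -15, 0], [14, -23, 0], [19, -31, 0], [24, -39, 0]]
ang [[0, 0, -0.14], [0, 0, -0.28], [0, 0, -0.41], [0, 0, -0.55], [0, 0, -0.69]]
  -> [611.3, -1.6, 239.8] 1.2013
```

View pics/w16.png

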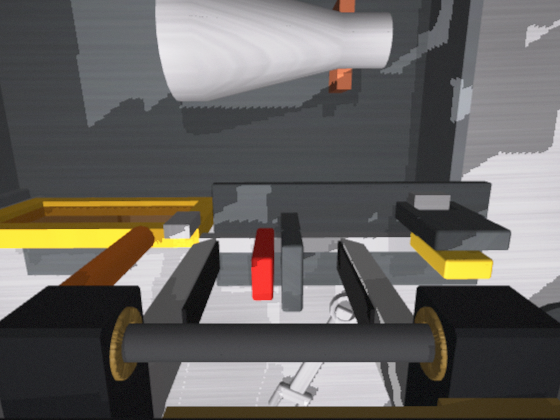

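Red is home too (tab at px 262, against its lug; 23.7 mm while squeezed). Now to the post at about (611, −2).

```bash
python3 - <<'E'
from plan import *
plan([608,-84.3,95.8],-.0387,[((608,-84.3,210),-.0387),((611.3,-1.8,210),1.53)])
E
```

```text
slide [[0, 0, -38], [0, 0, -76], [0, 0, -114], [0, -7, -114], [0, -14, -114], [0, -21, -114], [0, -28, -114], [0, -34, -114]]
ang [[0, 0, -0.0], [0, 0, -0.0], [0, 0, -0.0], [0, 0, -0.13], [0, 0, -0.26], [0, 0, -0.39], [0, 0, -0.52], [0, 0, -0.65]]
  -> [609.3, -50.3, 209.8] 0.6113
slide [[4, -6, 0], [9, -11, 0], [13, -17, 0], [17, -22, 0], [21, -28, 0], [25, -33, 0], [29, -39, 0]]
ang [[0, 0, -0.13], [0, 0, -0.27], [0, 0, -0.4], [0, 0, -0.53], [0, 0, -0.66], [0, 0, -0.79], [0, 0, -0.92]]
  -> [610.7, -1.7, 209.8] 1.5313
```

Call:
{"method": "carry_out", "body": {
  "slide": [
    [0,0,-38],
    [0,0,-76],
    [0,0,-114],
    [0,-7,-114],
    [0,-14,-114],
    [0,-21,-114],
    [0,-28,-114],
    [0,-34,-114]
  ],
  "angular": [
    [0,0,0],
    [0,0,0],
    [0,0,0],
    [0,0,-0.13],
    [0,0,-0.26],
    [0,0,-0.39],
    [0,0,-0.52],
    [0,0,-0.65]
  ],
  "jaw": 0.6
}}

```text
time_s: 25.5
eef_pos: [609.3, -49.6, 209.9]
tool_rot: [2.993, 0.956, 0.0]
contact_force: [1.2, 0.1, 0.4]
gripper_width: 56.3
```

Call:
{"method": "carry_out", "body": {
  "slide": [
    [4,-6,0],
    [9,-11,0],
    [13,-17,0],
    [17,-22,0],
    [21,-28,0],
    [25,-33,0],
    [29,-39,0],
    [29,-39,0]
  ],
  "angular": [
    [0,0,-0.13],
    [0,0,-0.27],
    [0,0,-0.4],
    [0,0,-0.53],
    [0,0,-0.66],
    [0,0,-0.79],
    [0,0,-0.92],
    [0,0,-0.92]
  ]
}}

```text
time_s: 26.3
eef_pos: [610.5, -0.7, 209.9]
tool_rot: [-2.262, -2.18, -0.0]
contact_force: [0.1, 0.5, 0.2]
gripper_width: 56.1
```

Call:
{"method": "carry_out", "body": {
  "slide": [
    [0,0,0],
    [0,0,0]
  ],
  "angular": [
    [0,0,0],
    [0,0,0]
  ]
}}

```text
time_s: 26.5
eef_pos: [610.6, -1.8, 209.9]
tool_rot: [2.265, 2.176, -0.0]
contact_force: [0.7, -0.4, 0.7]
gripper_width: 56.4
```

```bash
python3 - <<'E'
from h import *
o=get_obs();im=snap('wrist','w17.png');print(o['time_s'],o['eef_pos'],o['tool_rot'],o['contact_force'],o['gripper_width'])
h=cv2.cvtColor(im,cv2.COLOR_RGB2HSV); m=((h[...,0]<16)&(h[...,1]>180)&(h[...,2]>170)).astype(np.uint8)
n,l,s,c=cv2.connectedComponentsWithStats(m)
for i in range(1,n):
  if s[i,4]>100: print(s[i],c[i],wpix(c[i][0],c[i][1],185,o['eef_pos'],o['tool_rot']))
E
```

```text
26.5 [610.60293411  -1.77597514 209.85785229] [ 2.26533221e+00  2.17632384e+00 -2.50944826e-04] [ 0.73851055 -0.43681296  0.70381683] 56.41370540077856
[269 210  20  20 319] [278.13479624 219.04702194] [6.10478031e+02 8.14294474e-02 1.85000000e+02]
[265 295  25  10 243] [277.34567901 299.4691358 ] [607.44377108 -62.75812998 185.        ]
```

View pics/w17.png

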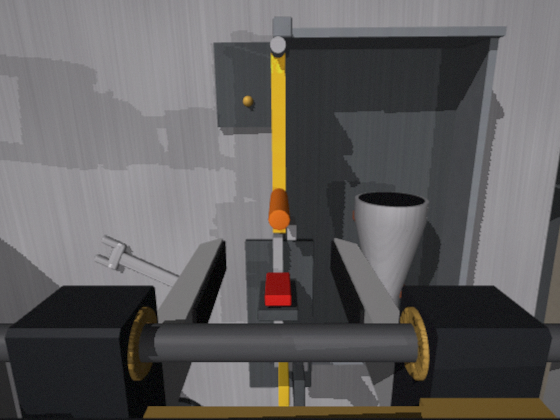

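The post top is at px (278,219), about (610.5, 0), with the gate in line with the tool's x axis (hinge at px 278,45). I'll descend and grip the post.

Call:
{"method": "carry_out", "body": {
  "slide": [
    [1,0,35],
    [1,0,65],
    [1,0,90],
    [1,0,103],
    [1,0,107],
    [1,0,107],
    [1,0,107]
  ],
  "angular": [
    [0,0,0],
    [0,0,0],
    [0,0,0],
    [0,0,0],
    [0,0,0],
    [0,0,0],
    [0,0,0]
  ]
}}

```text
time_s: 27.25
eef_pos: [612.0, -0.7, 104.5]
tool_rot: [2.262, 2.177, 0.003]
contact_force: [0.3, -0.1, 0.9]
gripper_width: 56.2
```

Call:
{"method": "carry_out", "body": {
  "slide": [
    [0,0,0],
    [0,0,0],
    [0,0,0],
    [0,0,0],
    [0,0,0],
    [0,0,0],
    [0,0,0]
  ],
  "angular": [
    [0,0,0],
    [0,0,0],
    [0,0,0],
    [0,0,0],
    [0,0,0],
    [0,0,0],
    [0,0,0]
  ],
  "jaw": 0.05,
  "squeeze": 35
}}

```text
time_s: 27.95
eef_pos: [610.8, -0.4, 102.9]
tool_rot: [2.263, 2.179, 0.0]
contact_force: [0.5, -0.6, 0.1]
gripper_width: 15.2
```

```bash
python3 - <<'E'
from h import *
o=get_obs();im=snap('wrist','w18.png');print(o['time_s'],o['eef_pos'],o['tool_rot'],o['contact_force'],o['gripper_width'])
E
```

```text
27.95 [ 6.10806235e+02 -4.29728673e-01  1.02907268e+02] [2.26305337e+00 2.17863776e+00 3.66736541e-04] [ 0.53152007 -0.57164315  0.05027538] 15.205623508471286
```

View pics/w18.png

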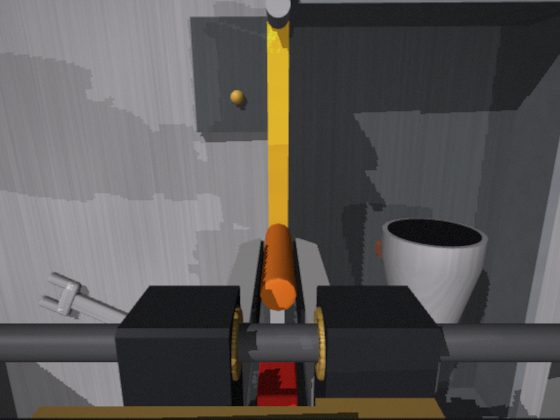

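The post (px 278,265) is between the pads at 15.2 mm. Swinging the gate open along its arc in steps.

Call:
{"method": "carry_out", "body": {
  "slide": [
    [0.2,-6.2,0],
    [0.6,-12.5,0],
    [1.4,-18.7,0],
    [2.5,-24.8,0]
  ],
  "angular": [
    [0,0,0.05],
    [0,0,0.1],
    [0,0,0.15],
    [0,0,0.2]
  ]
}}

```text
time_s: 28.4
eef_pos: [586.4, 2.9, 102.9]
tool_rot: [2.471, 1.939, 0.001]
contact_force: [1.7, -0.6, -1.2]
gripper_width: 15.5
```

Call:
{"method": "carry_out", "body": {
  "slide": [
    [0.6,-12.5,0],
    [2.5,-24.8,0],
    [5.6,-36.9,0],
    [9.9,-48.7,0],
    [15.3,-59.9,0]
  ],
  "angular": [
    [0,0,0.1],
    [0,0,0.2],
    [0,0,0.3],
    [0,0,0.4],
    [0,0,0.5]
  ],
  "squeeze": 45
}}

```text
time_s: 28.9
eef_pos: [533.4, 30.3, 103.0]
tool_rot: [2.871, 1.263, 0.005]
contact_force: [7.4, -3.2, -4.6]
gripper_width: 15.4
```

```bash
python3 - <<'E'
from h import *
o=get_obs();im=snap('wrist','w19.png');print(o['time_s'],o['eef_pos'],o['tool_rot'],o['contact_force'],o['gripper_width'])
E
```

```text
28.9 [533.39929496  30.33212479 103.00067563] [2.87091642 1.26290487 0.00545699] [ 7.37062536 -3.17409844 -4.56369006] 15.407757799500686
```

View pics/w19.png

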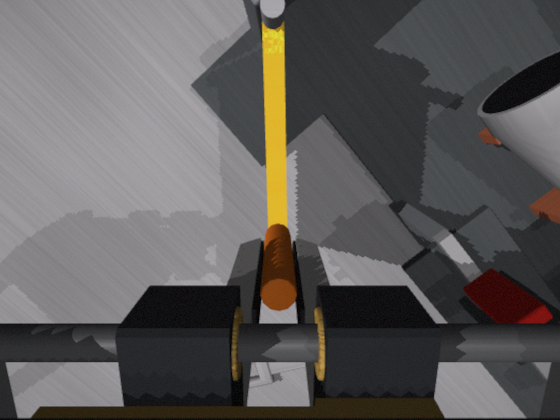

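The gate is following, at about 0.7 rad and up against the detent at 8 N, with the post still held at px (278,265). Continuing through.

Call:
{"method": "carry_out", "body": {
  "slide": [
    [0.6,-12.5,0],
    [2.5,-24.8,0],
    [5.6,-36.9,0],
    [9.9,-48.7,0],
    [15.3,-59.9,0]
  ],
  "angular": [
    [0,0,0.1],
    [0,0,0.2],
    [0,0,0.3],
    [0,0,0.4],
    [0,0,0.5]
  ]
}}

```text
time_s: 29.45
eef_pos: [497.8, 82.6, 102.9]
tool_rot: [3.097, 0.515, 0.001]
contact_force: [3.7, -3.8, -1.9]
gripper_width: 15.3
```

Call:
{"method": "carry_out", "body": {
  "slide": [
    [0.6,-12.5,0],
    [2.5,-24.8,0],
    [2.5,-24.8,0],
    [2.5,-24.8,0]
  ],
  "angular": [
    [0,0,0.1],
    [0,0,0.2],
    [0,0,0.2],
    [0,0,0.2]
  ]
}}

```text
time_s: 29.85
eef_pos: [491.8, 107.2, 102.9]
tool_rot: [3.133, 0.213, 0.0]
contact_force: [2.2, -2.8, 0.0]
gripper_width: 15.3
```

```bash
python3 - <<'E'
from h import *
o=get_obs();im=snap('wrist','w20.png');print(o['time_s'],o['eef_pos'],o['tool_rot'],o['contact_force'],o['gripper_width'],o['q'])
b=snap('top','t20.png');s=snap('scene','s20.png')
H=np.array([615.5,124.6]);d=o['eef_pos'][:2]-H;print('theta est',np.hypot(*d),np.arctan2(-d[0],-d[1])+ -0.0+0.04)
for t in ['gate_grip','gate_hinge','stand_top','cone']:
  for c in ['top','scene']:print(t,c,[(np.round(e['position']).tolist(),round(e['confidence'],2)) for e in tip_of(c,t)[:2]])
E
```

```text
29.85 [491.8007171  107.20258221 102.88546015] [3.13326320e+00 2.13201941e-01 9.96042759e-05] [ 2.21416469 -2.84600153  0.03273204] 15.333312897242443 [ 4.33493004e-02  1.20020984e-01  1.78347348e+00 -1.14514309e-03
  1.23800832e+00  1.47863974e+00]
theta est 124.91670318984724 1.4710699637180376
gate_grip top [([605.0, -172.0, 139.0], 0.31)]
gate_grip scene [([491.0, 107.0, 156.0], 0.91), ([608.0, -90.0, 139.0], 0.45)]
gate_hinge top [([619.0, 125.0, 155.0], 0.95)]
gate_hinge scene [([617.0, 128.0, 154.0], 0.76)]
stand_top top [([456.0, -353.0, 70.0], 0.7)]
stand_top scene [([452.0, -354.0, 73.0], 0.72), ([616.0, 128.0, 155.0], 0.21)]
cone top [([453.0, -352.0, 69.0], 0.77)]
cone scene []
```

View pics/w20.png

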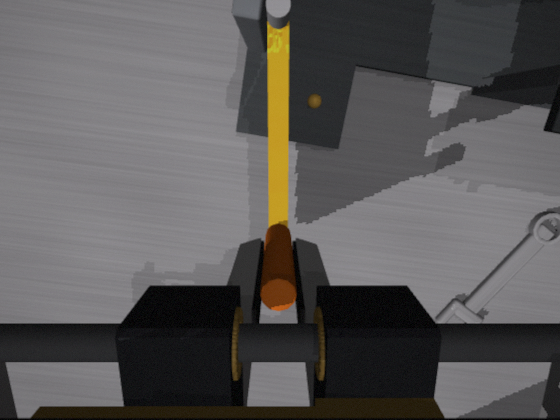

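View pics/s20.png

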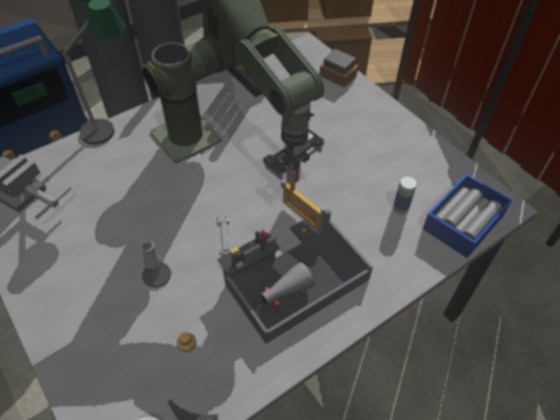

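View pics/t20.png

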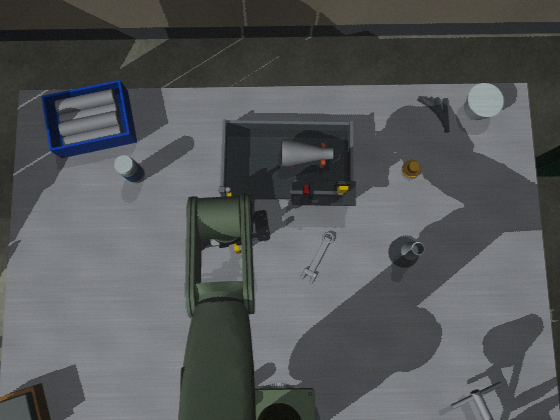

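All pictures agree. The gate is at about 1.39 rad (80°) with the post gripped, both catches are home, and the cone stands on its pad (top px 408,250). I'll hold briefly to check it is steady, then hand in.

Call:
{"method": "carry_out", "body": {
  "slide": [
    [0,0,0],
    [0,0,0],
    [0,0,0],
    [0,0,0],
    [0,0,0],
    [0,0,0]
  ],
  "angular": [
    [0,0,0],
    [0,0,0],
    [0,0,0],
    [0,0,0],
    [0,0,0],
    [0,0,0]
  ]
}}

```text
time_s: 31.0
eef_pos: [491.7, 107.9, 102.9]
tool_rot: [3.135, 0.208, 0.001]
contact_force: [2.4, -3.4, -1.4]
gripper_width: 15.2
```

```bash
python3 - <<'E'
from h import *
o=get_obs();print(o['time_s'],o['eef_pos'],o['contact_force'],o['gripper_width'],abs(o['dq']).max())
d=o['eef_pos'][:2]-np.array([617,124.6]);print(np.degrees(np.arctan2(-d[0],-d[1])-.045))
print(sign_off())
E
```

```text
31.0 [491.73444759 107.89976277 102.91088997] [ 2.35590318 -3.40125236 -1.44624833] 15.156607551262997 0.0008641088527979929
79.82787185163076
the job is handed in; nothing more can be done
None
```

The job is done and handed in at 31.0 s of the 72 s allowed. The cone stands on its pad, both catches were squeezed home in order, and the gate is held open at about 80°.

- **Cone:** After release, the wrist picture put its axis within about 1 mm of the pad centre. The last top and scene pictures, just before hand-in, show it still upright on the pad.
- **Catches:** Yellow was squeezed first and read 24.0 mm, then red at 23.7 mm. Both were checked in the pictures. The gate then opened past its detent at about 8 N.
- **Gate:** It was held by the post at about 80° (1.39 rad), steady, with a push of about 4 N against the closing spring. The angle comes from the tool pose and the estimated hinge position. The scene network's post position (491, 107) agrees.
- **What went wrong:** My first grip on the cone missed. The fingers end about 38 mm short of the reported TCP, so they closed at the rim and tilted the cone slightly. It settled upright when I raised the arm, and I corrected for the offset in everything after that.
- **Disagreeing checks:** In the last top picture the network put the post at the yellow catch, at a low confidence of 0.31; I took this as a false report because the arm hid the post. In the last scene picture it reported no cone, though the cone is visible there.
- **Bystanders:** I never moved near the spray can or the plug, only passed above the spanner, and saw no sign in the pictures that any of them moved. I did not measure their positions again.

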